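# Kit the corner battens and scan them to their nest box

## Task

Stand every loose batten lying on the bench on end in the wooden rack, one to a pocket and right down in it. When all are in, pick up the hand scanner and scan the tag on the front of the rack, then the label on the roof of the nest box: each time hold the scanner's window about 100 mm from the label, pointed at its middle and square to it, and keep it still for two seconds. Finally lay the scanner flat on the middle of its cork pad again, as it lay at first, and leave the glue jar, tin and tape measure where they are.

Things in the scene. Friction and masses are not known exactly. Their poses are not given: they have to be found in the camera images.
- batten1: loose square pine corner batten, 22 x 22 mm section, 120 mm long, about 40 g; may be absent. Origin at the bar's centre, x along its length (either end is as good). It starts lying flat on the bench
- batten2: loose square pine corner batten, 22 x 22 mm section, 120 mm long, about 40 g; may be absent. Origin at the bar's centre, x along its length (either end is as good). It starts lying flat on the bench
- batten3: loose square pine corner batten, 22 x 22 mm section, 120 mm long, about 40 g; may be absent. Origin at the bar's centre, x along its length (either end is as good). It starts lying flat on the bench
- batten4: loose square pine corner batten, 22 x 22 mm section, 120 mm long, about 40 g; may be absent. Origin at the bar's centre, x along its length (either end is as good). It starts lying flat on the bench
- batten5: loose square pine corner batten, 22 x 22 mm section, 120 mm long, about 40 g; may be absent. Origin at the bar's centre, x along its length (either end is as good). It starts lying flat on the bench
- rack: fixed plywood kit rack, 70 mm (x) by 300 mm (y) by 60 mm high, with a row of five square pockets along y. Origin at the centre of its underside, z up; the side facing the robot is -x. Its tag plate stands out in front to about 80 mm from the origin, up to about 60 mm high
- rack_hole0 (a point): pocket 0: centre of its mouth in the rack's top, 60 mm above the bench. The pocket is 32 mm square, 50 mm deep (floor 10 mm above the bench), sides parallel to the rack's; pockets are 56 mm apart, -112 mm along the rack's y
- rack_hole1 (a point): pocket 1: centre of its mouth in the rack's top, 60 mm above the bench. The pocket is 32 mm square, 50 mm deep (floor 10 mm above the bench), sides parallel to the rack's; pockets are 56 mm apart, -56 mm along the rack's y
- rack_hole2 (a point): pocket 2: centre of its mouth in the rack's top, 60 mm above the bench. The pocket is 32 mm square, 50 mm deep (floor 10 mm above the bench), sides parallel to the rack's; pockets are 56 mm apart, 0 mm along the rack's y
- rack_hole3 (a point): pocket 3: centre of its mouth in the rack's top, 60 mm above the bench. The pocket is 32 mm square, 50 mm deep (floor 10 mm above the bench), sides parallel to the rack's; pockets are 56 mm apart, 56 mm along the rack's y
- rack_hole4 (a point): pocket 4: centre of its mouth in the rack's top, 60 mm above the bench. The pocket is 32 mm square, 50 mm deep (floor 10 mm above the bench), sides parallel to the rack's; pockets are 56 mm apart, 112 mm along the rack's y
- rack_tag: barcode tag on the front (robot side) of the rack, white, 42 x 62 mm, on a wooden plate 56 x 76 mm sloped 50 degrees from level. Origin at the middle of the tag's face, z straight out of the face (towards the robot and up), y to the robot's left; at (-60, 0, 34) mm from the rack's origin
- nestbox: fixed wooden nest box, 130 mm (x) by 140 mm (y), entrance hole facing the robot; its roof, 205 x 180 mm, slopes 30 degrees down towards the robot, from about 220 mm high at the back to 120 mm at the front. Origin at the centre of its underside, z up, front is -x
- roof_label: barcode label in the middle of the nest box's roof, white, 45 x 68 mm, sloped 30 degrees from level. Origin at the middle of the label's face, z straight out of the face (up and towards the robot), y to the robot's left; at (-15, 0, 168) mm from the nest box's origin
- scanner: loose hand scanner, 200 g, lying flat on its pad: black bar 140 mm long (x -75 to +65 mm), 34 mm wide (y), 34 mm high, with a grey head at its +x end: a 34 mm block, 46 mm wide, tilted 45 degrees, centred at (68, 0, 34) mm, top 58 mm high. Origin on the underside near the bar's middle, x along the bar to the head, z up; centre of mass about 14 mm ahead of the origin
- beam: the scanner's window, the amber face of its head, fixed to the scanner at (80.4, 0, 21.6) mm in the scanner's frame. Origin on the window, x axis along the beam: it looks forward and 45 degrees down when the scanner lies flat; y as the scanner's y
- pad: fixed cork pad on which the scanner lives, 200 (x) x 120 (y) x 8 mm. Origin at the centre of its underside
- glue: white glue jar, 64 mm across, 85 mm high, to be left alone; origin at the centre of its underside
- tin: steel tin, 60 mm across, 70 mm high, to be left alone; origin at the centre of its underside
- tape: black tape measure, 68 x 36 x 64 mm, to be left alone; origin at the centre of its underside
There are look-alikes about, which are no part of the job. Leave any orange or turquoise look-alike of the batten3 alone.

How it is judged:
By the outcome, as a careful person would: the job done as asked, in the order asked, and still so for the second after the job is handed in, with the robot touching nothing.
Of batten1, batten2, batten3, batten4, batten5 only 3 to 5 are there at a start; the rules pass over those that are not, and their reading is None.
At some moment in a run one of batten1, batten2, batten3, batten4, batten5, scanner may be knocked a few centimetres aside while the robot is not near it.
It also fails if it takes over 210 s, if anything falls off the work surface, if the arm or the gripper's body presses on something with over 40 N, if the wrist force passes 120 N, or if a joint passes its speed limit or range.

## Robot

A 6-joint arm with a two-finger parallel gripper is mounted at the origin on the work surface. World frame = base frame: x ahead of the robot, y to its left, z up, the work surface at z = 0. Lengths are in m, angles in degrees, forces in N, time in s.
With the tool pointing down it reaches from about 0.3 to 1 m from the base axis. Payload 5.1 kg.
Tool frame: the origin (TCP) lies at the very end of the fingers, on their centre line; the grasp point (between the pads) lies 19 mm behind it; z points along the fingers, y is the line along which they close (so a half turn about z gives the same grasp; the last joint's range is limited). The gripper opens to 95 mm and grips with 3 to 60 N. Pads are 20 mm wide; open, the fingers measure 119 mm over their backs; the gripper's body (75 mm by 180 mm) begins 59 mm behind the grasp point.
Start: joints at [70.726, 7.093, 94.555, -0, 78.352, -4.733], TCP at [0.163, 0.629, 0.185] pointing down, gripper open.
Joint ranges: [-149.61, 149.61], [-58.7, 133.49], [1.44, 155.28], [-77.14, 257.14], [18.33, 153.61], [-166.67, 166.67]. Speed limits (degrees/s): [147.25, 147.25, 180, 180, 180, 180].

## Interface

Orientations are given as a 3x3 rotation matrix whose columns are the frame's x, y, z axes.
In Python, from cell import bot gives the robot as it stands.
- The arm moves only by the shell command python3 -m handwheel 'ROWS' [FORCE]. ROWS is JSON, a list of rows, each an object with "fingers": the finger opening in mm, from 0 to 95.1; "travel": the shift along the world's x, y, z in mm, a list of three; "turn": the turn, a rotation vector about the world's x, y, z in degrees, a list of three. A call has 1 to 8 rows; each row shifts and turns the commanded pose from where the row before left it; what a row does not reach is not made up. A row lasts 1/12 s, in which the tool goes at most 41.7 mm and 7.16 degrees, less where a joint would pass 70% of its speed; a pose out of reach is approached as far as the arm can. A call is refused whole if a number of a shift passes 41.7 or a number of a turn 7.16, either way. A call with a gripper value outside its range is refused whole. The fingers move at their own pace and stop on an object; FORCE is the grip in N (left out, the last holds). Time passes only in rows, so rows that do not move let the fingers close. It gives the time, the measured TCP pose, the force, the opening and the grip force at its end, in the units of the state.
- bot.observe(): the state, without advancing time (a new reading comes with each control period).
- bot.camera(name): name is "side" or "top" or "wrist"; returns a dict with "frame" (420x560x3 uint8, red, green, blue), "mtx" (3x3 intrinsics, pixels), "cam_to_world" (4x4, takes a point from camera to world coordinates). Camera axes: x right, y up, looking along -z (the intrinsics and any distortion apply to the point x, -y, -z); pixel columns grow to the right and rows downward; lengths in m; the calibration is good to about 2 mm. A picture is of the moment at which its call begins. There is no depth.
- bot.close_job(): hands the job in; it is judged then, once.
The state is a dict: "clock": time; "q": joint angles; "joint_vel": joint speeds; "joint_torque": joint torques, N m; "tcp_pos": TCP position; "tcp_rot": TCP orientation; "ft_force": force on the tool from outside, world axes, zero at the start; "wrist_torque": the same for the moment, N m; "grip_width": finger opening in m; "grasp_force": force on a finger pad.
Only numpy, scipy, OpenCV 4.12 (cv2) and the standard library are available. Lean on these libraries where they do the work, as an engineer would, in place of code of your own. Each camera call takes 0.05 s, during which the arm holds its last target. There are 200 camera calls.

## Working session

There is one attempt and no reset: what is moved stays moved. The work goes in short steps, Python scripts to look and compute and a shell command to move; the robot and the scene stay as the last step left them, time stands still between calls to the robot, and variables do not carry over. Pictures are saved under pics/ and viewed, at most 14 in all, crops included, and the job is handed in when it is done.

```bash
ls; mkdir -p pics; python3 - <<'E'
from cell import bot
import cv2,pickle
o=bot.observe();print(o)
d={}
for n in("side","top","wrist"):
    c=bot.camera(n);d[n]=c;cv2.imwrite(f"pics/a_{n}.png",c["frame"][:,:,::-1]);print(n,c["mtx"],c["cam_to_world"].round(3),c.keys())
pickle.dump(d,open("a.pkl","wb"))
E
```

```text
pics
{'clock': 0.0, 'q': array([ 7.07266847e+01,  7.13413684e+00,  9.46325332e+01,  2.69678023e-04,
        7.83516588e+01, -4.73279606e+00]), 'joint_vel': array([-0.07463649,  0.03470211, -0.00175873,  0.0604692 ,  0.1701735 ,
        0.01929607]), 'joint_torque': array([-7.45509919e-05, -4.17604673e+01, -3.59933352e+01,  7.74532836e-02,
        4.91340319e-02, -1.77183379e-04]), 'tcp_pos': array([0.16299085, 0.62851657, 0.18389585]), 'tcp_rot': array([[-9.67970031e-01,  2.51064828e-01, -6.86030935e-04],
       [ 2.51065704e-01,  9.67968087e-01, -1.94795955e-03],
       [ 1.74991924e-04, -2.05780530e-03, -9.99997867e-01]]), 'ft_force': array([ 0.68694549, -0.52465308,  0.38012403]), 'wrist_torque': array([-0.01672446, -0.03296893, -0.00307723]), 'grasp_force': 0.0, 'grip_width': 0.09501685193461894}
side [[436.06021328   0.         280.41256454]
 [  0.         436.06021328 212.9800372 ]
 [  0.           0.           1.        ]] [[-0.996  0.066 -0.065  0.452]
 [-0.092 -0.66   0.745  1.037]
 [ 0.006  0.748  0.664  0.922]
 [ 0.     0.     0.     1.   ]] dict_keys(['frame', 'mtx', 'cam_to_world'])
top [[382.13745966   0.         281.35499186]
 [  0.         382.13745966 204.68837545]
 [  0.           0.           1.        ]] [[ 1.000e-03  9.800e-01 -1.970e-01  3.090e-01]
 [-1.000e+00  5.000e-03  2.000e-02  1.350e-01]
 [ 2.100e-02  1.970e-01  9.800e-01  1.212e+00]
 [ 0.000e+00  0.000e+00  0.000e+00  1.000e+00]] dict_keys(['frame', 'mtx', 'cam_to_world'])
wrist [[322.6771546    0.         279.64774538]
 [  0.         322.6771546  212.65893007]
 [  0.           0.           1.        ]] [[ 0.25  -0.937 -0.245  0.094]
 [ 0.968  0.242  0.064  0.647]
 [-0.    -0.253  0.967  0.383]
 [ 0.     0.     0.     1.   ]] dict_keys(['frame', 'mtx', 'cam_to_world'])
```

View pics/a_top.png

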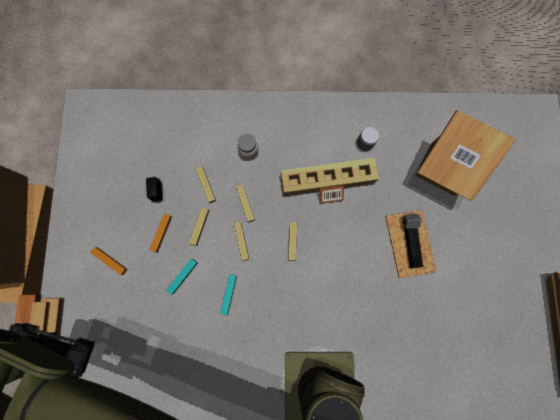

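View pics/a_side.png

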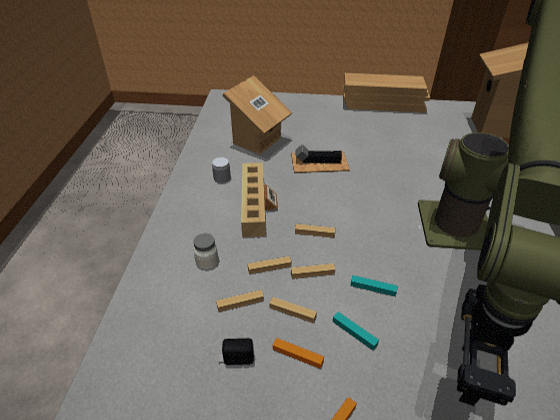

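The top view shows five pine battens at about (205,184), (245,203), (199,226), (241,241) and (292,241). The look-alikes are orange at (108,260) and (160,232), and turquoise at (181,276) and (228,294). By the description I take the five pine ones. The rack is at (330,175), its tag at (332,195), the scanner at (413,240) on its pad, the nest box label at (465,156), the glue at (247,145), the tin at (369,137) and the tape at (153,188). In the side view the same pine bars are at (240,300), (270,265), (293,309), (313,271) and (315,230).

```bash
cat > h.py <<'E'
import numpy as np,cv2
def ray(c,p):
    K=c["mtx"];M=c["cam_to_world"]
    d=np.array([(p[0]-K[0,2])/K[0,0],-(p[1]-K[1,2])/K[1,1],-1]);return M[:3,3],M[:3,:3]@d
def onz(c,p,z):
    o,d=ray(c,p);return o+d*(z-o[2])/d[2]
def proj(c,P):
    M=c["cam_to_world"];q=M[:3,:3].T@(np.asarray(P,float)-M[:3,3]);K=c["mtx"]
    return np.array([K[0,2]+K[0,0]*q[0]/-q[2],K[1,2]+K[1,1]*q[1]/q[2]])
def tri(views):  # [(cam,pix)..] -> point, miss(m)
    A=np.zeros((3,3));b=np.zeros(3);L=[]
    for c,p in views:
        o,d=ray(c,p);d=d/np.linalg.norm(d);P=np.eye(3)-np.outer(d,d);A+=P;b+=P@o;L.append((P,o))
    x=np.linalg.solve(A,b);return x,max(np.linalg.norm(P@(x-o)) for P,o in L)
def pine(img):
    h=cv2.cvtColor(img,cv2.COLOR_RGB2HSV)
    return cv2.inRange(h,(12,60,90),(34,200,255))
def blobs(img,amin=100,amax=1500):
    m=pine(img);cs,_=cv2.findContours(m,cv2.RETR_EXTERNAL,cv2.CHAIN_APPROX_NONE)
    return [(cv2.minAreaRect(c),cv2.contourArea(c)) for c in cs if amin<cv2.contourArea(c)<amax]
E
python3 - <<'E'
import pickle,cv2,numpy as np
from h import *
d=pickle.load(open("a.pkl","rb"))
for n in("top","side"):
    print(n)
    for r,a in blobs(d[n]["frame"]):print(np.round(r[0],1),np.round(r[1],1),round(r[2],1),a,onz(d[n],r[0],.02).round(3))
t=d["top"]["frame"][85:275,180:520];s=d["side"]["frame"][60:250,190:370]
t=cv2.resize(t,None,fx=2.35,fy=2.35,interpolation=2);cv2.imwrite("pics/b.png",t[:,:,::-1])
s=cv2.resize(s,None,fx=3.1,fy=3.1,interpolation=2);cv2.imwrite("pics/c.png",s[:,:,::-1])
E
```

```text
top
[319. 367.] [28. 68.] 90.0 654.0 [ 0.063 -0.     0.02 ]
[ 28.6 305.4] [65.  39.3] 17.4 1310.5 [0.238 0.865 0.02 ]
[292.2 241. ] [ 7.3 38.2] 2.7 243.0 [0.433 0.077 0.02 ]
[240.9 240.9] [38.6  7.3] 77.9 241.5 [0.433 0.237 0.02 ]
[198.3 225.9] [ 7.  38.9] 19.4 231.5 [0.479 0.371 0.02 ]
[244.5 203. ] [37.   6.9] 71.0 209.5 [0.554 0.228 0.02 ]
[ 34.1 229.9] [17.1 93.1] 3.0 768.5 [0.465 0.877 0.02 ]
[205.1 184. ] [36.5  7.2] 68.7 223.5 [0.615 0.355 0.02 ]
side
[292.7 307.4] [47.1  7.9] 18.4 314.5 [0.477 0.376 0.02 ]
[239.5 298.3] [ 7.5 47.3] 76.5 299.0 [0.614 0.361 0.02 ]
[312.6 268.5] [ 6.8 43.2] 84.0 241.5 [0.432 0.242 0.02 ]
[268.9 262.6] [ 6.6 42.8] 79.8 234.0 [0.553 0.232 0.02 ]
[536.  245.8] [51.  18.1] 12.7 570.0 [-0.207  0.093  0.02 ]
[314.7 228.3] [39.7  6.4] 7.3 181.5 [0.432 0.082 0.02 ]
[431.8 225.3] [53.9 22.8] 58.8 366.5 [0.079 0.034 0.02 ]
[510.5 210.4] [ 5. 70.] 10.1 210.5 [-0.181 -0.06   0.02 ]
[504.1 206.9] [ 4.9 77.5] 10.3 237.5 [-0.165 -0.076  0.02 ]
[547.1 174.2] [27.7 15.3] 13.2 200.0 [-0.366 -0.271  0.02 ]
[259.  193.5] [61. 36.] 90.0 1318.0 [ 0.619 -0.065  0.02 ]
[320.  161.3] [19.2 57.5] 88.2 447.0 [ 0.424 -0.27   0.02 ]
[548.6 136.4] [47.5 22. ] 82.6 553.5 [-0.463 -0.53   0.02 ]
[506.6  59.9] [25.7 49.7] 77.0 961.5 [-0.52  -1.287  0.02 ]
```

View pics/b.png

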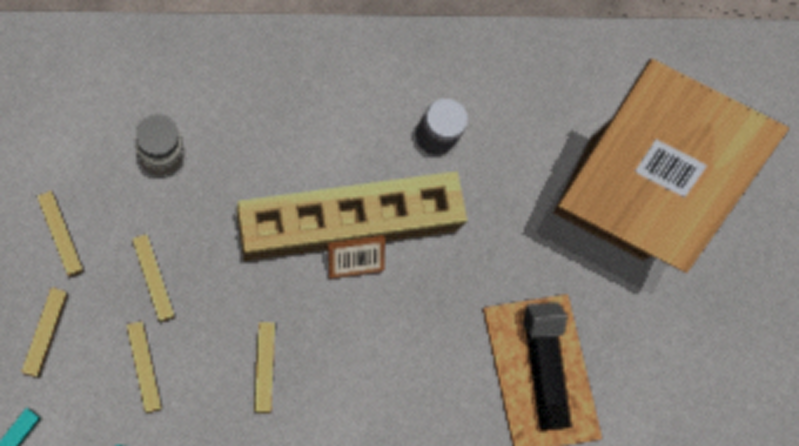

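View pics/c.png

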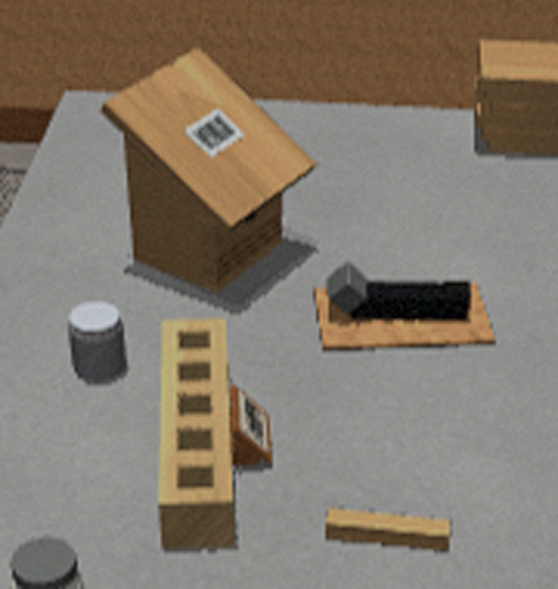

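The top crop shows pocket mouths at (269,222), (310,217), (352,212), (393,206) and (434,200), the roof label at (672,167) and the tag at (357,258). In the side crop the pockets run from (194,340) to (195,476), with the label at (215,132) and the tag at (253,416).

```bash
python3 - <<'E'
import pickle,cv2,numpy as np
from h import *
d=pickle.load(open("a.pkl","rb"));T,S=d["top"],d["side"]
t=lambda p:(T,np.array(p)/2.35+[180,85]-.2); s=lambda p:(S,np.array(p)/3.1+[190,60]-.3)
def show(n,a,b):
    x,e=tri([t(a),s(b)]);print(n,x.round(4),"miss",round(e,4));return x
H=[show("hole",a,b) for a,b in zip([(434,200),(393,206),(352,212),(310,217),(269,222)],[(194,340),(194,371),(195,405),(195,439),(195,476)])]
v=H[4]-H[0];print("yaw of rack y: ",np.degrees(np.arctan2(-v[0],v[1])),np.linalg.norm(v))
show("label",(672,167),(215,132));show("tag",(357,258),(253,416))
for n,p in dict(nearL=(513,446),nearR=(602,436),farR=(567,295),farL=(485,308)).items():print("pad",n,onz(*t(p),.008).round(4))
for z,p in ((.042,(541,340)),(.042,(561,338)),(.042,(571,426)),(.042,(543,429)),(.066,(525,308)),(.066,(565,306))):print("scn",p,onz(*t(p),z).round(4))
print("side pad",[onz(*s(p),.008).round(4)[:2] for p in((314,290),(325,348),(494,343),(468,284))])
B=[((292.2,241),2.7,(314.7,228.3)),((240.9,240.9),77.9-90,(312.6,268.5)),((198.3,225.9),19.4,(292.7,307.4)),((244.5,203),71-90,(268.9,262.6)),((205.1,184),68.7-90,(239.5,298.3))]
for p,a,q in B:
    x,e=tri([(T,p),(S,q)]);a=np.radians(a);u=np.array([-np.sin(a),np.cos(a)])*17
    w=onz(T,p-u,.011)-onz(T,p+u,.011);print("bat",x.round(4),round(e,4),"yaw",round(np.degrees(np.arctan2(w[1],w[0])),1),onz(T,p,.014).round(4))
E
```

```text
hole [ 0.6539 -0.1512  0.0537] miss 0.0017
hole [ 0.6456 -0.0955  0.0538] miss 0.0012
hole [ 0.637  -0.0403  0.0524] miss 0.0014
hole [0.6289 0.0165 0.0549] miss 0.0014
hole [0.6214 0.0714 0.0548] miss 0.0017
yaw of rack y:  8.29846517913734 0.22498290747233213
label [ 0.6643 -0.4214  0.1626] miss 0.0032
tag [ 0.5777 -0.048   0.0363] miss 0.0012
pad nearL [ 0.3306 -0.254   0.008 ]
pad nearR [ 0.3439 -0.3742  0.008 ]
pad farR [ 0.535  -0.3408  0.008 ]
pad farL [ 0.5163 -0.2264  0.008 ]
scn (541, 340) [ 0.4679 -0.2884  0.042 ]
scn (561, 338) [ 0.4707 -0.3152  0.042 ]
scn (571, 426) [ 0.3556 -0.3202  0.042 ]
scn (543, 429) [ 0.3517 -0.2834  0.042 ]
scn (525, 308) [ 0.5065 -0.2614  0.066 ]
scn (565, 306) [ 0.5094 -0.3142  0.066 ]
side pad [array([ 0.5332, -0.3288]), array([ 0.512 , -0.2125]), array([ 0.3197, -0.2416]), array([ 0.3481, -0.3607])]
bat [0.4326 0.0768 0.015 ] 0.0011 yaw -2.9 [0.4337 0.0766 0.014 ]
bat [0.4326 0.2374 0.0149] 0.0007 yaw 13.3 [0.4335 0.2374 0.014 ]
bat [0.4785 0.3722 0.0158] 0.0015 yaw -16.9 [0.4803 0.3724 0.014 ]
bat [0.5539 0.2285 0.0158] 0.0004 yaw 19.7 [0.5547 0.2286 0.014 ]
bat [0.6157 0.3565 0.0147] 0.0006 yaw 22.7 [0.6165 0.3566 0.014 ]
```

```bash
cat >> h.py <<'E'
from scipy.spatial.transform import Rotation as Ro
from scipy.optimize import least_squares
def tool(yaw,tilt,spun):  # tilt>0: fingers lean towards the robot (-h); spun: after half turn
    a=np.radians(yaw);t=np.radians(tilt);h=np.array([np.cos(a),np.sin(a),0]);k=np.array([0,0,1.]);n=np.cross(k,h)
    z=-np.sin(t)*h-np.cos(t)*k;x=-np.cos(t)*h+np.sin(t)*k;y=n
    return np.column_stack([-x,-y,z] if spun else [x,y,z])
def go(P,R=None,N=None):
    from cell import bot
    o=bot.observe();dt=(np.asarray(P)-o["tcp_pos"])*1000
    rv=np.zeros(3) if R is None else Ro.from_matrix(R@o["tcp_rot"].T).as_rotvec(degrees=True)
    N=N or max(1,int(np.ceil(max(np.linalg.norm(dt)/40,np.linalg.norm(rv)/7.1))))
    print("go",dt.round(1),rv.round(1),"N",N,"per row",(dt/N).round(1),(rv/N).round(2),"t",round(o["clock"],2),"q",o["q"].round(0),"F",o["ft_force"].round(1),"w",round(o["grip_width"]*1000,1))
E
python3 - <<'E'
import pickle
from h import *
d=pickle.load(open("a.pkl","rb"));T,S=d["top"],d["side"]
t=lambda p:np.array(p)/2.35+[180,85]-.2; s=lambda p:np.array(p)/3.1+[190,60]-.3
tp=[(434,200),(393,206),(352,212),(310,217),(269,222)];sp=[(194,340),(194,371),(195,405),(195,439),(195,476)]
loc=[(0,y,.06) for y in(-.112,-.056,0,.056,.112)]
C=[(.035,-.15),(.035,.15),(-.035,.15),(-.035,-.15)]
tc=[(458,173),(238,202),(244,247),(466,219)];sc=[(162,322),(162,503),(233,500),(226,319)]
def f(p,cams,holes=True):
    c,s_=np.cos(p[2]),np.sin(p[2]);W=lambda l:np.array([p[0]+c*l[0]-s_*l[1],p[1]+s_*l[0]+c*l[1],l[2] if len(l)>2 else .06]);r=[]
    for cam,fn,h,k in cams:
        if holes:r+=[proj(cam,W(l))-fn(q) for l,q in zip(loc,h)]
        else:r+=[proj(cam,W(l))-fn(q) for l,q in zip(C,k)]
    return np.ravel(r)
a=(T,t,tp,tc);b=(S,s,sp,sc)
for nm,cs in(("top",[a]),("side",[b]),("both",[a,b])):
    for hl in(True,False):
        r=least_squares(f,[.63,-.04,.14],args=(cs,hl));print(nm,hl,r.x[:2].round(4),np.degrees(r.x[2]).round(2),np.sqrt(np.mean(r.fun**2)).round(2))
B=np.array([.6165,.3566]);h=np.array([np.cos(np.radians(22.7)),np.sin(np.radians(22.7))])
g=B+.03*h;print(g);go([*g,.12],tool(22.7,45,False))
E
```

```text
top True [ 0.6372 -0.039 ] 8.21 0.14
top False [ 0.6391 -0.0395] 7.93 0.75
side True [ 0.6346 -0.0318] 8.34 0.15
side False [ 0.6337 -0.0332] 8.71 0.48
both True [ 0.6361 -0.037 ] 8.29 0.67
both False [ 0.6365 -0.0378] 8.37 1.03
[0.64417614 0.36817718]
go [ 481.2 -260.5  -64.2] [-3.2 45.6 35.2] N 14 per row [ 34.4 -18.6  -4.6] [-0.23  3.26  2.52] t 0.15 q [71.  7. 95.  0. 78. -5.] F [-0.   0.1 -0.2] w 95.4
```

```bash
python3 -m handwheel '[{"fingers":50,"travel":[34.4,-18.6,0],"turn":[-0.23,3.26,2.52]},{"fingers":50,"travel":[34.4,-18.6,0],"turn":[-0.23,3.26,2.52]},{"fingers":50,"travel":[34.4,-18.6,0],"turn":[-0.23,3.26,2.52]},{"fingers":50,"travel":[34.4,-18.6,0],"turn":[-0.23,3.26,2.52]},{"fingers":50,"travel":[34.4,-18.6,0],"turn":[-0.23,3.26,2.52]},{"fingers":50,"travel":[34.4,-18.6,0],"turn":[-0.23,3.26,2.52]},{"fingers":50,"travel":[34.4,-18.6,0],"turn":[-0.23,3.26,2.52]}]' 30
python3 -m handwheel '[{"fingers":50,"travel":[34.4,-18.6,0],"turn":[-0.23,3.26,2.52]},{"fingers":50,"travel":[34.4,-18.6,0],"turn":[-0.23,3.26,2.52]},{"fingers":50,"travel":[34.4,-18.6,0],"turn":[-0.23,3.26,2.52]},{"fingers":50,"travel":[34.4,-18.6,0],"turn":[-0.23,3.26,2.52]},{"fingers":50,"travel":[34.4,-18.6,0],"turn":[-0.23,3.26,2.52]},{"fingers":50,"travel":[34.4,-18.6,0],"turn":[-0.23,3.26,2.52]},{"fingers":50,"travel":[34.4,-18.6,0],"turn":[-0.23,3.26,2.52]},{"fingers":50,"travel":[0,0,0],"turn":[0,0,0]}]'
python3 - <<'E'
from h import *
from cell import bot
go([.644,.368,.06],tool(22.7,45,False))
c=bot.camera("wrist");cv2.imwrite("pics/w1.png",c["frame"][:,:,::-1])
import pickle;pickle.dump(c,open("w1.pkl","wb"))
E
```

```text
clock: 0.73
tcp_pos: [0.4056, 0.4976, 0.1852]
tcp_rot: [[-0.922, -0.073, -0.38], [-0.043, 0.995, -0.087], [0.384, -0.064, -0.921]]
ft_force: [-0.3, 0.3, 0.4]
grip_width: 0.0539
grasp_force: 0.0
clock: 1.4
tcp_pos: [0.6498, 0.3637, 0.1728]
tcp_rot: [[-0.647, -0.38, -0.661], [-0.265, 0.925, -0.273], [0.715, -0.001, -0.699]]
ft_force: [-1.6, -1.0, -4.6]
grip_width: 0.05
grasp_force: 0.0
go [  -5.8    4.3 -112.8] [ 0.3 -0.6  0.3] N 3 per row [ -1.9   1.4 -37.6] [ 0.11 -0.2   0.12] t 1.4 q [ 24.  54.  41.   2. 131. -87.] F [-1.6 -1.  -4.6] w 50.0
```

View pics/w1.png

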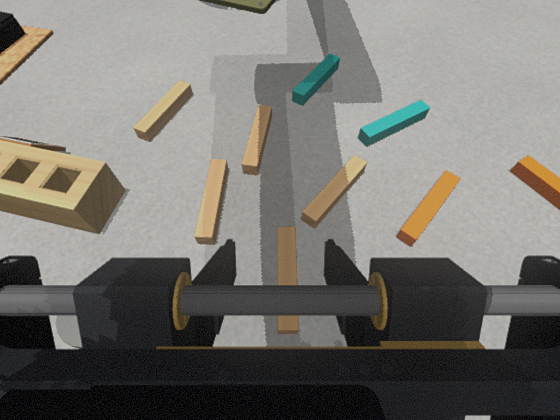

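The wrist view shows the chosen pine batten at (287,280), between the fingers at x≈230 and 330 and aligned with them. The rack's left end with two pockets is at (60,180) and (18,170).

```bash
python3 -m handwheel '[{"fingers":50,"travel":[-2,1,-37],"turn":[0,0,0]},{"fingers":50,"travel":[-2,1,-37],"turn":[0,0,0]},{"fingers":50,"travel":[-2,1,-37],"turn":[0,0,0]},{"fingers":50,"travel":[0,0,0],"turn":[0,0,0]},{"fingers":50,"travel":[0,0,0],"turn":[0,0,0]},{"fingers":50,"travel":[0,0,0],"turn":[0,0,0]}]'
python3 - <<'E'
from h import *
go([.644,.368,.012],tool(22.7,45,False))
E
```

```text
clock: 1.95
tcp_pos: [0.6389, 0.3725, 0.0772]
tcp_rot: [[-0.654, -0.386, -0.651], [-0.274, 0.922, -0.272], [0.705, 0.001, -0.709]]
ft_force: [0.4, -0.1, 0.2]
grip_width: 0.0499
grasp_force: 0.0
go [  5.1  -4.5 -65.2] [-0.1  0.1 -0. ] N 2 per row [  2.5  -2.3 -32.6] [-0.04  0.06 -0.01] t 1.95 q [ 25.  56.  47.   2. 122. -87.] F [ 0.4 -0.1  0.2] w 49.9
```

```bash
python3 -m handwheel '[{"fingers":50,"travel":[3,-2.5,-33],"turn":[0,0,0]},{"fingers":50,"travel":[2,-2,-30],"turn":[0,0,0]},{"fingers":50,"travel":[0,0,0],"turn":[0,0,0]},{"fingers":50,"travel":[0,0,0],"turn":[0,0,0]},{"fingers":0,"travel":[0,0,0],"turn":[0,0,0]},{"fingers":0,"travel":[0,0,0],"turn":[0,0,0]},{"fingers":0,"travel":[0,0,0],"turn":[0,0,0]},{"fingers":0,"travel":[0,0,0],"turn":[0,0,0]}]' 30
python3 - <<'E'
from h import *
go([.644,.368,.012],tool(22.7,45,False))
print(6.923*tool(22.7,45,False)[:,2])
E
```

```text
clock: 2.62
tcp_pos: [0.6448, 0.3679, 0.0136]
tcp_rot: [[-0.655, -0.386, -0.65], [-0.274, 0.923, -0.271], [0.704, 0.001, -0.71]]
ft_force: [0.8, -0.5, 0.5]
grip_width: 0.0284
grasp_force: 0.0
go [-0.8  0.1 -1.6] [-0.1  0.2  0. ] N 1 per row [-0.8  0.1 -1.6] [-0.12  0.18  0.  ] t 2.62 q [ 25.  59.  47.   2. 119. -88.] F [ 0.8 -0.5  0.5] w 28.4
[-4.51610094 -1.88912594 -4.89530025]
```

```bash
python3 -m handwheel '[{"fingers":0,"travel":[0,0,0],"turn":[0,0,0]},{"fingers":0,"travel":[0,0,0],"turn":[0,0,0]},{"fingers":0,"travel":[0,0,0],"turn":[0,0,0]},{"fingers":0,"travel":[0,0,20],"turn":[0,0,0]},{"fingers":0,"travel":[0,0,30],"turn":[0,0,0]},{"fingers":0,"travel":[0,0,20],"turn":[-4.52,-1.89,-4.9]},{"fingers":0,"travel":[0,0,20],"turn":[-4.52,-1.89,-4.9]},{"fingers":0,"travel":[0,0,20],"turn":[-4.52,-1.89,-4.9]}]'
python3 -m handwheel '[{"fingers":0,"travel":[-1,-13,20],"turn":[-4.52,-1.89,-4.9]},{"fingers":0,"travel":[-1,-13,20],"turn":[-4.52,-1.89,-4.9]},{"fingers":0,"travel":[-1,-13,16],"turn":[-4.52,-1.89,-4.9]},{"fingers":0,"travel":[-1,-13,10],"turn":[-4.52,-1.89,-4.9]},{"fingers":0,"travel":[-1,-13,0],"turn":[-4.52,-1.89,-4.9]},{"fingers":0,"travel":[-1,-13,0],"turn":[-4.52,-1.89,-4.9]},{"fingers":0,"travel":[-1,-13,0],"turn":[-4.52,-1.89,-4.9]},{"fingers":0,"travel":[-1,-13,0],"turn":[-4.52,-1.89,-4.9]}]'
python3 -m handwheel '[{"fingers":0,"travel":[-1,-13,0],"turn":[-4.52,-1.89,-4.9]},{"fingers":0,"travel":[-1,-13,0],"turn":[-4.52,-1.89,-4.9]},{"fingers":0,"travel":[-1,-13,0],"turn":[-4.52,-1.89,-4.9]},{"fingers":0,"travel":[-1,-13,0],"turn":[-4.52,-1.89,-4.9]},{"fingers":0,"travel":[-1,-13,0],"turn":[-4.52,-1.89,-4.9]},{"fingers":0,"travel":[-1,-13,0],"turn":[-4.52,-1.89,-4.9]},{"fingers":0,"travel":[-1,-13,0],"turn":[-4.52,-1.89,-4.9]},{"fingers":0,"travel":[-1,-13,0],"turn":[-4.52,-1.89,-4.9]}]'
python3 - <<'E'
from h import *
go([.621,.072,.19],tool(8.2,45,True))
E
```

```text
clock: 3.28
tcp_pos: [0.6441, 0.3673, 0.1244]
tcp_rot: [[-0.749, -0.124, -0.651], [0.077, 0.959, -0.272], [0.658, -0.254, -0.709]]
ft_force: [0.3, 0.1, -0.3]
grip_width: 0.0005
grasp_force: 0.0
clock: 3.95
tcp_pos: [0.6358, 0.2627, 0.1891]
tcp_rot: [[-0.527, 0.546, -0.651], [0.834, 0.48, -0.272], [0.164, -0.686, -0.708]]
ft_force: [-0.8, -0.3, 0.5]
grip_width: 0.0003
grasp_force: 0.0
clock: 4.62
tcp_pos: [0.6278, 0.1587, 0.1889]
tcp_rot: [[0.15, 0.744, -0.651], [0.868, -0.414, -0.273], [-0.473, -0.525, -0.708]]
ft_force: [-0.8, 0.3, -0.6]
grip_width: 0.0002
grasp_force: 0.0
go [ -6.8 -86.7   1.1] [-33.2  -9.1 -48. ] N 9 per row [-0.8 -9.6  0.1] [-3.69 -1.01 -5.34] t 4.62 q [ 13.  38.  63.  -8. 123.  31.] F [-0.8  0.3 -0.6] w 0.2
```

The fingers closed on nothing. I'll look.

```bash
python3 - <<'E'
from h import *
from cell import bot
import pickle
d={n:bot.camera(n) for n in("top","side")};pickle.dump(d,open("b.pkl","wb"))
for n in d:
    print(n)
    for r,a in blobs(d[n]["frame"],150,400):print(np.round(r[0],1),np.round(r[1],1),round(r[2],1),a,onz(d[n],r[0],.014).round(4))
cv2.imwrite("pics/d.png",np.hstack([cv2.resize(d["top"]["frame"][90:330,90:330],(400,400)),cv2.resize(d["side"]["frame"][180:420,190:430],(400,400))])[:,:,::-1])
E
```

```text
top
[260.7 248.3] [35.7 23.3] 82.1 221.5 [0.4106 0.1751 0.014 ]
[198.3 225.9] [ 7.3 39. ] 20.0 236.5 [0.4802 0.3722 0.014 ]
[205.1 184. ] [36.4  7.2] 68.2 224.5 [0.6166 0.3566 0.014 ]
[223.3  40.7] [12.2 33.1] 74.1 283.5 [1.1324 0.3143 0.014 ]
side
[314.6 230.4] [39.8 10.3] 5.4 343.0 [0.4316 0.085  0.014 ]
[257.  141.7] [23.4 46.8] 73.4 356.5 [ 0.6686 -0.3858  0.014 ]
```

View pics/d.png

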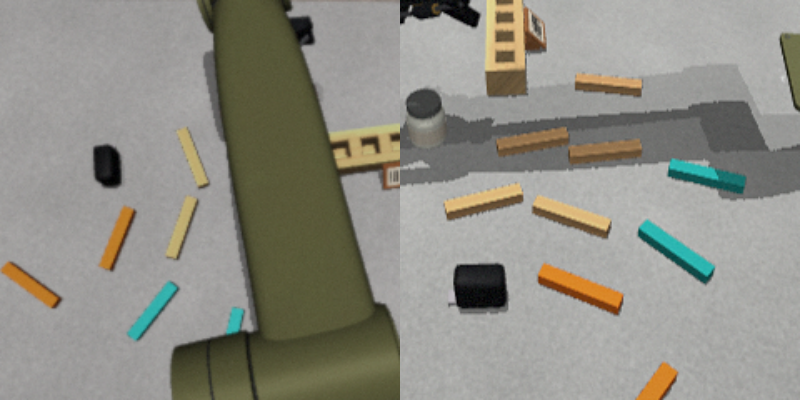

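```bash
python3 - <<'E'
from h import *
import pickle
c=pickle.load(open("w1.pkl","rb"))
h=tool(22.7,45,False);hh=np.array([np.cos(np.radians(22.7)),np.sin(np.radians(22.7)),0])
for s in(-.06,.06):print("batend",proj(c,np.array([.6165,.3566,.022])+s*hh).round(0))
R=np.array([[-0.647,-0.38,-0.661],[-0.265,.925,-.273],[.715,-.001,-.699]]);P=np.array([.6498,.3637,.1728])
for y in(-.025,.025):
    for b in(0,-.019,-.04):print("tip",y,b,proj(c,P+R@[0,y,b]).round(0))
print(R.T@(c["cam_to_world"][:3,3]-P))
for n,p in dict(t=(.5547,.2286),u=(.4335,.2374),v=(.4803,.3724)).items():print(n,proj(c,[*p,.022]).round(0))
E
```

```text
batend [284. 225.]
batend [285. 330.]
tip -0.025 0 [241. 240.]
tip -0.025 -0.019 [237. 251.]
tip -0.025 -0.04 [232. 265.]
tip 0.025 0 [317. 240.]
tip 0.025 -0.019 [321. 251.]
tip 0.025 -0.04 [326. 266.]
[ 0.07095566  0.00038592 -0.19930481]
t [210. 194.]
u [256. 132.]
v [335. 185.]
```

The batten hasn't moved: at 45° the fingertips only nipped its upper edge and slipped off. I'll regrasp with a 30° tilt, deeper, and check the grip before lifting.

```bash
python3 - <<'E'
from h import *
go([.644,.368,.06],tool(22.7,30,False))
E
```

```text
go [  16.   210.3 -128.9] [ 77.   23.8 104.8] N 19 per row [ 0.8 11.1 -6.8] [4.05 1.25 5.51] t 4.72 q [ 13.  38.  63.  -8. 123.  30.] F [0.  0.5 0.1] w 0.2
```

```bash
python3 -m handwheel '[{"fingers":50,"travel":[0.8,11.1,0],"turn":[4.05,1.25,5.51]},{"fingers":50,"travel":[0.8,11.1,0],"turn":[4.05,1.25,5.51]},{"fingers":50,"travel":[0.8,11.1,0],"turn":[4.05,1.25,5.51]},{"fingers":50,"travel":[0.8,11.1,0],"turn":[4.05,1.25,5.51]},{"fingers":50,"travel":[0.8,11.1,0],"turn":[4.05,1.25,5.51]},{"fingers":50,"travel":[0.8,11.1,0],"turn":[4.05,1.25,5.51]},{"fingers":50,"travel":[0.8,11.1,0],"turn":[4.05,1.25,5.51]},{"fingers":50,"travel":[0.8,11.1,0],"turn":[4.05,1.25,5.51]}]' 30 >/dev/null
python3 -m handwheel '[{"fingers":50,"travel":[0.8,11.1,0],"turn":[4.05,1.25,5.51]},{"fingers":50,"travel":[0.8,11.1,0],"turn":[4.05,1.25,5.51]},{"fingers":50,"travel":[0.8,11.1,0],"turn":[4.05,1.25,5.51]},{"fingers":50,"travel":[0.8,11.1,0],"turn":[4.05,1.25,5.51]},{"fingers":50,"travel":[0.8,11.1,0],"turn":[4.05,1.25,5.51]},{"fingers":50,"travel":[0.8,11.1,0],"turn":[4.05,1.25,5.51]},{"fingers":50,"travel":[0.8,11.1,0],"turn":[4.05,1.25,5.51]},{"fingers":50,"travel":[0.8,11.1,0],"turn":[4.05,1.25,5.51]}]' >/dev/null
python3 -m handwheel '[{"fingers":50,"travel":[0.8,11.1,-35],"turn":[4.05,1.25,5.51]},{"fingers":50,"travel":[0.8,11.1,-35],"turn":[4.05,1.25,5.51]},{"fingers":50,"travel":[0.8,11.1,-35],"turn":[4.05,1.25,5.51]},{"fingers":50,"travel":[0,0,-24],"turn":[0,0,0]},{"fingers":50,"travel":[0,0,0],"turn":[0,0,0]},{"fingers":50,"travel":[0,0,0],"turn":[0,0,0]}]'
python3 - <<'E'
from h import *
go([.644,.368,.008],tool(22.7,30,False))
E
```

```text
clock: 6.55
tcp_pos: [0.6416, 0.3703, 0.0569]
tcp_rot: [[-0.797, -0.388, -0.463], [-0.336, 0.922, -0.194], [0.502, 0.001, -0.865]]
ft_force: [0.0, -0.3, 0.0]
grip_width: 0.0495
grasp_force: 0.0
go [  2.4  -2.3 -48.9] [-0.  -0.1 -0.1] N 2 per row [  1.2  -1.2 -24.5] [-0.   -0.07 -0.05] t 6.55 q [ 25.  45.  61.   1. 104. -88.] F [ 0.  -0.3  0. ] w 49.5
```

```bash
python3 -m handwheel '[{"fingers":50,"travel":[1.2,-1.2,-26],"turn":[0,0,0]},{"fingers":50,"travel":[1.2,-1.2,-22.5],"turn":[0,0,0]},{"fingers":0,"travel":[0,0,0],"turn":[0,0,0]},{"fingers":0,"travel":[0,0,0],"turn":[0,0,0]},{"fingers":0,"travel":[0,0,0],"turn":[0,0,0]},{"fingers":0,"travel":[0,0,0],"turn":[0,0,0]},{"fingers":0,"travel":[0,0,0],"turn":[0,0,0]},{"fingers":0,"travel":[0,0,0],"turn":[0,0,0]}]' 30
python3 -m handwheel '[{"fingers":0,"travel":[0,0,0],"turn":[0,0,0]}]'
```

```text
clock: 7.22
tcp_pos: [0.6463, 0.3682, 0.0116]
tcp_rot: [[-0.801, -0.386, -0.458], [-0.335, 0.923, -0.191], [0.496, 0.0, -0.868]]
ft_force: [0.2, 0.3, -0.3]
grip_width: 0.0148
grasp_force: 0.0
clock: 7.3
tcp_pos: [0.6458, 0.368, 0.0107]
tcp_rot: [[-0.801, -0.386, -0.459], [-0.335, 0.923, -0.191], [0.497, 0.0, -0.868]]
ft_force: [-0.8, 0.1, 0.7]
grip_width: 0.0086
grasp_force: 0.0
```

```bash
python3 - <<'E'
from h import *
from cell import bot
c=bot.camera("wrist");s=bot.camera("side")
a=cv2.resize(c["frame"][150:420,120:480],(480,360));b=cv2.resize(s["frame"][240:360,180:300],(320,320))
im=np.zeros((360,800,3),np.uint8);im[:,:480]=a;im[:320,480:]=b
cv2.imwrite("pics/e.png",im[:,:,::-1]);go([.644,.368,.008])
E
```

```text
go [-1.5  0.2 -2. ] [0. 0. 0.] N 1 per row [-1.5  0.2 -2. ] [0. 0. 0.] t 7.4 q [ 25.  48.  61.   1. 101. -88.] F [-0.6  0.1 -0.8] w 2.6
```

View pics/e.png

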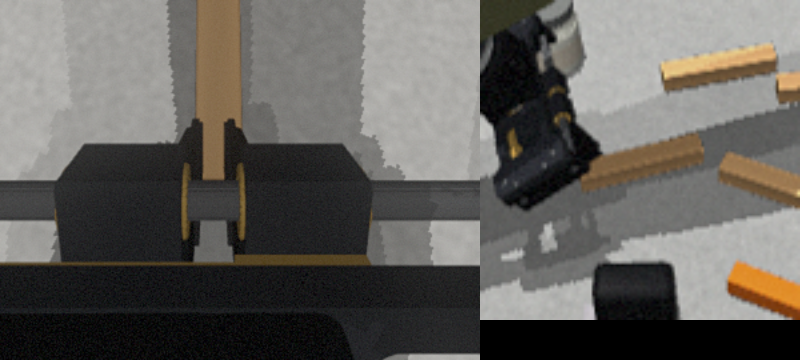

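The fingers (inner edges at about crop x 203 and 225) are drawn over the batten's top (197–243). The finger gap scales at about 1.9 px/mm, against 1.5 expected at the TCP's depth. So the real fingertips seem to stand roughly 20–30 mm short of the reported TCP. I'll feel for the bench by going down gently with the fingers open.

```bash
python3 -m handwheel '[{"fingers":50,"travel":[0,0,0],"turn":[0,0,0]},{"fingers":50,"travel":[0,0,0],"turn":[0,0,0]},{"fingers":50,"travel":[0,0,0],"turn":[0,0,0]},{"fingers":50,"travel":[0,0,0],"turn":[0,0,0]},{"fingers":50,"travel":[0,0,0],"turn":[0,0,0]},{"fingers":50,"travel":[0,0,0],"turn":[0,0,0]},{"fingers":50,"travel":[0,0,0],"turn":[0,0,0]},{"fingers":50,"travel":[0,0,0],"turn":[0,0,0]}]' 30|egrep 'pos|for|wid'
for i in 1; do python3 -m handwheel '[{"fingers":50,"travel":[0,0,-4],"turn":[0,0,0]},{"fingers":50,"travel":[0,0,0],"turn":[0,0,0]}]'|egrep 'pos|ft|wid'; done
python3 -m handwheel '[{"fingers":50,"travel":[0,0,-4],"turn":[0,0,0]},{"fingers":50,"travel":[0,0,0],"turn":[0,0,0]}]'|egrep 'pos|ft|wid'
python3 - <<'E'
from h import *
from cell import bot
o=bot.observe();c=bot.camera("wrist")
print(o["grip_width"],(o["tcp_rot"].T@(c["cam_to_world"][:3,3]-o["tcp_pos"])).round(4))
cv2.imwrite("pics/f.png",cv2.resize(c["frame"][190:400,170:390],None,fx=2.8,fy=2.8,interpolation=2)[:,:,::-1])
R,P=o["tcp_rot"],o["tcp_pos"]
for b in(0,-.019,-.03,-.04):
  for x in(-.01,.01):print(b,x,[proj(c,P+R@[x,y,b]).round(0) for y in(-.025,.025)])
E
```

```text
tcp_pos: [0.6454, 0.3678, 0.0097]
ft_force: [0.6, 0.8, 0.4]
grip_width: 0.0482
grasp_force: 0.0
tcp_pos: [0.6451, 0.3676, 0.0048]
ft_force: [-0.3, -0.9, -0.5]
grip_width: 0.0496
tcp_pos: [0.645, 0.3675, 0.0006]
ft_force: [0.2, -0.1, -0.6]
grip_width: 0.0504
0.050427434328333604 [ 0.0711  0.0003 -0.1992]
0 -0.01 [array([241., 255.]), array([317., 255.])]
0 0.01 [array([240., 226.]), array([318., 226.])]
-0.019 -0.01 [array([237., 267.]), array([320., 267.])]
-0.019 0.01 [array([236., 235.]), array([321., 235.])]
-0.03 -0.01 [array([235., 275.]), array([322., 275.])]
-0.03 0.01 [array([234., 242.]), array([324., 242.])]
-0.04 -0.01 [array([232., 283.]), array([325., 283.])]
-0.04 0.01 [array([231., 248.]), array([326., 248.])]
```

View pics/f.png

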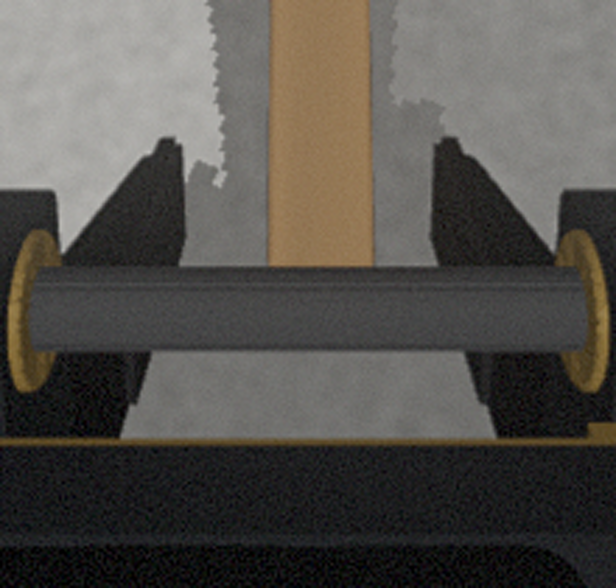

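Tips at crop (178,140) and (440,140), a 93 px gap for 50 mm. That puts the real tips about 30 mm behind the reported TCP, since the reading is z≈0 with no contact. I'll carry on down and feel for the bench.

```bash
python3 -m handwheel '[{"fingers":50,"travel":[0,0,-4],"turn":[0,0,0]},{"fingers":50,"travel":[0,0,-4],"turn":[0,0,0]},{"fingers":50,"travel":[0,0,0],"turn":[0,0,0]}]'|egrep 'pos|ft'
python3 -m handwheel '[{"fingers":50,"travel":[0,0,-3],"turn":[0,0,0]},{"fingers":50,"travel":[0,0,0],"turn":[0,0,0]}]'|egrep 'pos|ft'
python3 -m handwheel '[{"fingers":50,"travel":[0,0,-3],"turn":[0,0,0]},{"fingers":50,"travel":[0,0,0],"turn":[0,0,0]}]'|egrep 'pos|ft'
```

```text
tcp_pos: [0.6449, 0.3675, -0.0076]
ft_force: [0.4, -0.5, -0.5]
tcp_pos: [0.6451, 0.3676, -0.0101]
ft_force: [-1.0, 0.3, -0.4]
tcp_pos: [0.6452, 0.3677, -0.0129]
ft_force: [0.2, -0.6, -0.6]
```

```bash
python3 -m handwheel '[{"fingers":50,"travel":[0,0,-3],"turn":[0,0,0]},{"fingers":50,"travel":[0,0,0],"turn":[0,0,0]}]'|egrep 'pos|ft'
python3 -m handwheel '[{"fingers":50,"travel":[0,0,-2],"turn":[0,0,0]},{"fingers":50,"travel":[0,0,0],"turn":[0,0,0]}]'|egrep 'pos|ft'
python3 -m handwheel '[{"fingers":0,"travel":[0,0,0],"turn":[0,0,0]},{"fingers":0,"travel":[0,0,0],"turn":[0,0,0]},{"fingers":0,"travel":[0,0,0],"turn":[0,0,0]},{"fingers":0,"travel":[0,0,0],"turn":[0,0,0]},{"fingers":0,"travel":[0,0,0],"turn":[0,0,0]},{"fingers":0,"travel":[0,0,0],"turn":[0,0,0]}]' 30|egrep 'pos|fo|wid'
```

```text
tcp_pos: [0.6452, 0.3677, -0.0159]
ft_force: [0.8, -0.2, 0.3]
tcp_pos: [0.6452, 0.3677, -0.0178]
ft_force: [-0.5, -0.2, 0.5]
tcp_pos: [0.6455, 0.3678, -0.0172]
ft_force: [0.3, 0.6, 0.2]
grip_width: 0.0219
grasp_force: 29.9
```

Gripped at 21.9 mm and 30 N with the reported TCP at z=-17 mm, so the real tip sits about 30 mm behind the reported one. I'll lift, carry it past the rack and measure the rack with the wrist camera on the way.

```bash
python3 -m handwheel '[{"fingers":0,"travel":[0,0,15],"turn":[0,0,0]},{"fingers":0,"travel":[0,0,30],"turn":[0,0,0]},{"fingers":0,"travel":[0,0,38],"turn":[0,0,0]},{"fingers":0,"travel":[6,-20,38],"turn":[0,0,0]},{"fingers":0,"travel":[8,-25,38],"turn":[0,0,0]},{"fingers":0,"travel":[8,-32,38],"turn":[0,0,0]},{"fingers":0,"travel":[8,-38,10],"turn":[0,0,0]},{"fingers":0,"travel":[8,-38,0],"turn":[0,0,0]}]'|egrep 'pos|fo|wid'
python3 -m handwheel '[{"fingers":0,"travel":[8,-38,0],"turn":[0,0,0]},{"fingers":0,"travel":[8,-38,0],"turn":[0,0,0]},{"fingers":0,"travel":[8,-38,0],"turn":[0,0,0]},{"fingers":0,"travel":[8,-38,0],"turn":[0,0,0]},{"fingers":0,"travel":[8,-35,0],"turn":[0,0,0]},{"fingers":0,"travel":[8,-35,0],"turn":[0,0,0]},{"fingers":0,"travel":[0,0,0],"turn":[0,0,0]},{"fingers":0,"travel":[0,0,0],"turn":[0,0,0]}]'|egrep 'pos|fo|wid'
python3 -m handwheel '[{"fingers":0,"travel":[0,0,0],"turn":[0,0,0]},{"fingers":0,"travel":[0,0,0],"turn":[0,0,0]}]'|egrep 'pos|fo|wid'
python3 - <<'E'
from h import *
from cell import bot
import pickle
c=bot.camera("wrist");pickle.dump(c,open("w2.pkl","wb"));cv2.imwrite("pics/w2.png",cv2.resize(c["frame"],(784,588),interpolation=2)[:,:,::-1])
print([proj(c,[.637-.0089*0+y*-.143,-.039+y*.99,.06]).round(0) for y in(-.112,0,.112)])
E
```

```text
tcp_pos: [0.6832, 0.2234, 0.1854]
ft_force: [0.1, -0.9, -1.0]
grip_width: 0.0218
grasp_force: 29.9
tcp_pos: [0.7292, -0.0008, 0.1788]
ft_force: [-0.0, 0.7, 0.4]
grip_width: 0.0216
grasp_force: 29.9
tcp_pos: [0.7289, 0.0029, 0.1785]
ft_force: [0.1, 0.7, -0.8]
grip_width: 0.0219
grasp_force: 29.9
[array([179., 144.]), array([276., 168.]), array([378., 193.])]
```

View pics/w2.png

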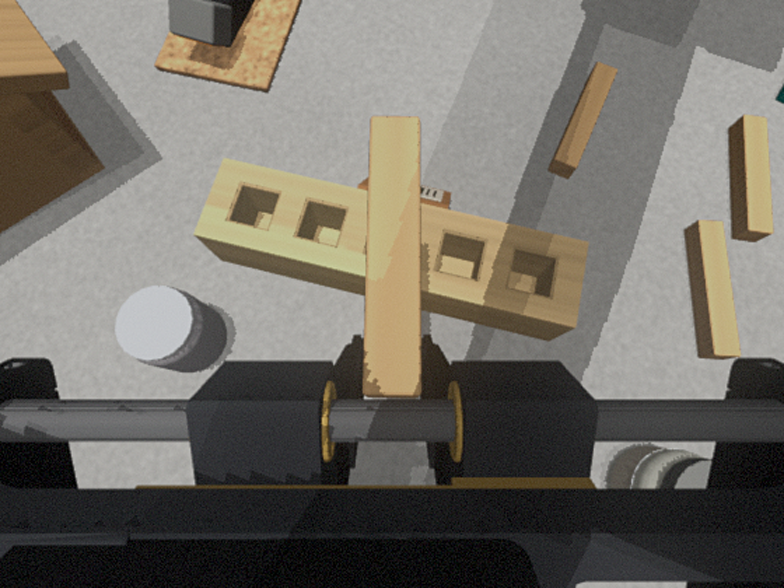

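Batten held firmly at (393,255). Pocket mouths are centred at (256,207), (323,222), (461,256) and (531,272) in this 1.4× picture. I'll refine the rack pose from them.

```bash
python3 - <<'E'
import pickle
from h import *
d=pickle.load(open("a.pkl","rb"));T=d["top"];W=pickle.load(open("w2.pkl","rb"))
t=lambda p:np.array(p)/2.35+[180,85]-.2; w=lambda p:(np.array(p)+.5)/1.4-.5
A=[(T,t(q),y) for q,y in zip([(434,200),(393,206),(352,212),(310,217),(269,222)],(-.112,-.056,0,.056,.112))]
B=[(W,w(q),y) for q,y in zip([(256,207),(323,222),(461.5,256),(531.5,272)],(-.112,-.056,.056,.112))]
def f(p,L):return np.ravel([proj(c,[p[0]-np.sin(p[2])*y,p[1]+np.cos(p[2])*y,p[3] if len(p)>3 else .06])-q for c,q,y in L])
for L in(A,B):
    r=least_squares(f,[.63,-.04,.14],args=(L,));print(r.x.round(4),np.degrees(r.x[2]),abs(r.fun).max())
r=least_squares(f,[.63,-.04,.14,.06],args=(A+B,));print("free z",r.x.round(4),np.degrees(r.x[2]),abs(r.fun).max())
a=np.radians(8.3);hh=np.array([np.cos(a),np.sin(a),0]);n=np.array([-np.sin(a),np.cos(a),0]);C=np.array([r.x[0],r.x[1],0])
for i in range(5):print(i,(C+(i-2)*.056*n).round(4), "tcp",(C+(i-2)*.056*n-.028*hh).round(4))
R=tool(22.7,30,False);print("spin/row",(7.1*R[:,2]).round(2))
E
```

```text
[ 0.6372 -0.039   0.1434] 8.214874660278772 0.2658717434010498
[ 0.6381 -0.0348  0.1483] 8.497771934182028 1.6643393178620158
free z [ 0.637  -0.0358  0.1476  0.0567] 8.45544009188458 1.2690625341987811
0 [ 0.6532 -0.1466  0.    ] tcp [ 0.6255 -0.1507  0.    ]
1 [ 0.6451 -0.0912  0.    ] tcp [ 0.6174 -0.0953  0.    ]
2 [ 0.637  -0.0358  0.    ] tcp [ 0.6093 -0.0399  0.    ]
3 [0.6289 0.0196 0.    ] tcp [0.6012 0.0156 0.    ]
4 [0.6209 0.075  0.    ] tcp [0.5932 0.071  0.    ]
spin/row [-3.28 -1.37 -6.15]
```

```bash
python3 -m handwheel '[{"fingers":0,"travel":[0,-6,10],"turn":[-3.28,-1.37,-6.15]},{"fingers":0,"travel":[0,-6,10],"turn":[-3.28,-1.37,-6.15]},{"fingers":0,"travel":[0,-6,5],"turn":[-3.28,-1.37,-6.15]},{"fingers":0,"travel":[0,-6,0],"turn":[-3.28,-1.37,-6.15]},{"fingers":0,"travel":[0,-6,0],"turn":[-3.28,-1.37,-6.15]},{"fingers":0,"travel":[-5,-6,0],"turn":[-3.28,-1.37,-6.15]},{"fingers":0,"travel":[-5,-6,0],"turn":[-3.28,-1.37,-6.15]},{"fingers":0,"travel":[-5,-6,0],"turn":[-3.28,-1.37,-6.15]}]'|egrep 'pos|fo|wid'
python3 -m handwheel '[{"fingers":0,"travel":[-5,-6,0],"turn":[-3.28,-1.37,-6.15]},{"fingers":0,"travel":[-5,-6,0],"turn":[-3.28,-1.37,-6.15]},{"fingers":0,"travel":[-5,-6,0],"turn":[-3.28,-1.37,-6.15]},{"fingers":0,"travel":[-5,-6,0],"turn":[-3.28,-1.37,-6.15]},{"fingers":0,"travel":[-5,-6,0],"turn":[-3.28,-1.37,-6.15]},{"fingers":0,"travel":[-5,-6,0],"turn":[-3.28,-1.37,-6.15]},{"fingers":0,"travel":[-5,-6,0],"turn":[-3.28,-1.37,-6.15]},{"fingers":0,"travel":[-5,-6,0],"turn":[-3.28,-1.37,-6.15]}]'|egrep 'pos|fo|wid'
python3 - <<'E'
from h import *
go([.6255,-.149,.19],tool(8.35,60,True))
E
```

```text
tcp_pos: [0.7138, -0.045, 0.203]
ft_force: [-0.5, 0.3, 0.9]
grip_width: 0.0219
grasp_force: 29.9
tcp_pos: [0.6738, -0.093, 0.2032]
ft_force: [0.3, 0.4, -0.2]
grip_width: 0.0219
grasp_force: 29.9
go [-48.3 -56.  -13.2] [-53.6  13.1 -60.5] N 12 per row [-4.  -4.7 -1.1] [-4.46  1.09 -5.04] t 12.75 q [ -6.  29.  69. -15. 108.  -6.] F [ 0.3  0.4 -0.2] w 21.9
```

```bash
python3 -m handwheel '[{"fingers":0,"travel":[-4,-4.7,-1],"turn":[-4.46,1.09,-5.04]},{"fingers":0,"travel":[-4,-4.7,-1],"turn":[-4.46,1.09,-5.04]},{"fingers":0,"travel":[-4,-4.7,-1],"turn":[-4.46,1.09,-5.04]},{"fingers":0,"travel":[-4,-4.7,-1],"turn":[-4.46,1.09,-5.04]},{"fingers":0,"travel":[-4,-4.7,-1],"turn":[-4.46,1.09,-5.04]},{"fingers":0,"travel":[-4,-4.7,-1],"turn":[-4.46,1.09,-5.04]},{"fingers":0,"travel":[-4,-4.7,-1],"turn":[-4.46,1.09,-5.04]},{"fingers":0,"travel":[-4,-4.7,-1],"turn":[-4.46,1.09,-5.04]}]'|egrep 'pos|fo|wid'
python3 -m handwheel '[{"fingers":0,"travel":[-4,-4.7,-1],"turn":[-4.46,1.09,-5.04]},{"fingers":0,"travel":[-4,-4.7,-1],"turn":[-4.46,1.09,-5.04]},{"fingers":0,"travel":[-4,-4.7,-1],"turn":[-4.46,1.09,-5.04]},{"fingers":0,"travel":[-4,-4.7,-1],"turn":[-4.46,1.09,-5.04]},{"fingers":0,"travel":[0,0,0],"turn":[0,0,0]},{"fingers":0,"travel":[0,0,0],"turn":[0,0,0]},{"fingers":0,"travel":[0,0,0],"turn":[0,0,0]},{"fingers":0,"travel":[0,0,0],"turn":[0,0,0]}]'|egrep 'pos|fo|wid'
python3 - <<'E'
from h import *
from cell import bot
go([.6255,-.149,.19],tool(8.35,60,True))
T=bot.camera("top");S=bot.camera("side")
P=bot.observe()["tcp_pos"];a=np.radians(8.35);C=P+.028*np.array([np.cos(a),np.sin(a),0])
for nm,c in(("top",T),("side",S)):print(nm,"pred bottom/top",proj(c,C-[0,0,.091]).round(0),proj(c,C+[0,0,.029]).round(0))
im=np.hstack([cv2.resize(T["frame"][110:230,280:430],(400,320)),cv2.resize(S["frame"][110:230,190:340],(400,320))])
cv2.imwrite("pics/g.png",im[:,:,::-1])
E
```

```text
tcp_pos: [0.6422, -0.1302, 0.1951]
ft_force: [0.0, 0.1, -0.9]
grip_width: 0.022
grasp_force: 29.9
tcp_pos: [0.6265, -0.1497, 0.1919]
ft_force: [0.8, -0.5, -0.6]
grip_width: 0.0214
grasp_force: 29.9
go [-1.   0.7 -1.9] [-0.3  0.1 -0.3] N 1 per row [-1.   0.7 -1.9] [-0.33  0.12 -0.3 ] t 14.08 q [-10.  45.  59. -22. 132.  65.] F [ 0.8 -0.5 -0.6] w 21.4
top pred bottom/top [366. 166.] [377. 153.]
side pred bottom/top [251. 158.] [249. 127.]
```

View pics/g.png

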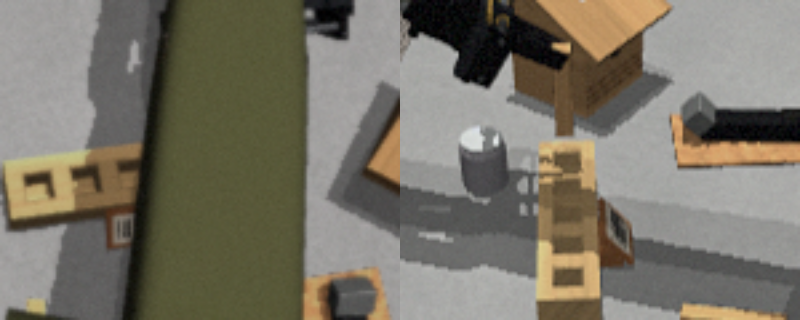

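The batten hangs vertical, its lower end at side crop (565,135), which is within 2 px of the prediction. The far pocket's mouth is just below it, at (568,160). Inserting.

```bash
python3 -m handwheel '[{"fingers":0,"travel":[-1,0.7,-12],"turn":[0,0,0]},{"fingers":0,"travel":[0,0,-12],"turn":[0,0,0]},{"fingers":0,"travel":[0,0,-12],"turn":[0,0,0]},{"fingers":0,"travel":[0,0,0],"turn":[0,0,0]}]'|egrep 'pos|fo|wid'
python3 -m handwheel '[{"fingers":0,"travel":[0,0,-12],"turn":[0,0,0]},{"fingers":0,"travel":[0,0,-12],"turn":[0,0,0]},{"fingers":0,"travel":[0,0,-12],"turn":[0,0,0]},{"fingers":0,"travel":[0,0,-8],"turn":[0,0,0]},{"fingers":0,"travel":[0,0,-4],"turn":[0,0,0]},{"fingers":0,"travel":[0,0,0],"turn":[0,0,0]},{"fingers":0,"travel":[0,0,0],"turn":[0,0,0]}]'
python3 - <<'E'
from h import *
go([.6255,-.149,.101],tool(8.35,60,True))
E
```

```text
tcp_pos: [0.6234, -0.1499, 0.1504]
ft_force: [-0.8, -0.5, -1.3]
grip_width: 0.0218
grasp_force: 29.9
clock: 15.1
tcp_pos: [0.625, -0.1502, 0.1068]
tcp_rot: [[0.494, 0.148, -0.857], [0.078, -0.989, -0.126], [-0.866, -0.005, -0.5]]
ft_force: [0.6, -0.3, -0.3]
grip_width: 0.0216
grasp_force: 29.9
go [ 0.5  1.2 -5.8] [-0.3 -0.  -0.1] N 1 per row [ 0.5  1.2 -5.8] [-0.27 -0.01 -0.14] t 15.1 q [-10.  49.  60. -20. 127.  68.] F [ 0.6 -0.3 -0.3] w 21.6
```

```bash
python3 -m handwheel '[{"fingers":0,"travel":[0,0,-3.5],"turn":[0,0,0]},{"fingers":0,"travel":[0,0,0],"turn":[0,0,0]},{"fingers":46,"travel":[0,0,0],"turn":[0,0,0]},{"fingers":46,"travel":[0,0,0],"turn":[0,0,0]},{"fingers":46,"travel":[0,0,0],"turn":[0,0,0]},{"fingers":46,"travel":[0,0,0],"turn":[0,0,0]},{"fingers":46,"travel":[12,2,7],"turn":[0,0,0]},{"fingers":46,"travel":[26,4,15],"turn":[0,0,0]}]'
python3 -m handwheel '[{"fingers":50,"travel":[26,4,15],"turn":[0,0,0]},{"fingers":50,"travel":[26,4,20],"turn":[0,0,0]},{"fingers":50,"travel":[0,10,38],"turn":[0,0,0]},{"fingers":50,"travel":[0,10,38],"turn":[0,0,0]}]'|egrep 'pos|fo|wid'
python3 - <<'E'
from h import *
from cell import bot
import pickle
d={n:bot.camera(n) for n in("top","side")};pickle.dump(d,open("c.pkl","wb"))
for n in d:
    print(n)
    for r,a in blobs(d[n]["frame"],150,420):print(np.round(r[0],1),np.round(r[1],1),round(r[2],1),a,onz(d[n],r[0],.014).round(4))
S=d["side"];cv2.imwrite("pics/i.png",cv2.resize(S["frame"][110:240,210:310],(600,780))[90:690,:][:,:,::-1])
yaw=19.7;a=np.radians(yaw);h=np.array([np.cos(a),np.sin(a),0])
go(np.array([.5547,.2286,.08])+.031*h,tool(yaw,30,False))
E
```

```text
clock: 15.77
tcp_pos: [0.6608, -0.1444, 0.1238]
tcp_rot: [[0.489, 0.147, -0.86], [0.078, -0.989, -0.124], [-0.869, -0.007, -0.495]]
ft_force: [-0.2, -0.8, -0.8]
grip_width: 0.046
grasp_force: 0.0
tcp_pos: [0.7151, -0.1161, 0.2316]
ft_force: [-0.2, 0.7, 0.9]
grip_width: 0.05
grasp_force: 0.0
top
[294.  412.5] [22. 13.] 0.0 197.0 [-0.0615  0.0735  0.014 ]
[299.6 233.3] [17.3 21.8] 4.1 289.0 [0.4583 0.0532 0.014 ]
[240.9 240.8] [38.4  7.3] 77.7 238.5 [0.4337 0.2376 0.014 ]
[280.7 230.8] [17.6 21.1] 6.3 291.5 [0.4658 0.1126 0.014 ]
[198.5 226. ] [ 7.4 38.9] 19.4 236.5 [0.48   0.3718 0.014 ]
[244.7 202.9] [37.  7.] 71.6 210.5 [0.5549 0.2281 0.014 ]
side
[312.7 270.6] [11.1 43.3] 83.9 411.5 [0.4313 0.2444 0.014 ]
[269.3 264.6] [10.8 42.8] 80.0 400.0 [0.5519 0.2344 0.014 ]
[489.4 240.3] [19.9 11.7] 68.2 164.0 [-0.0823  0.0768  0.014 ]
[314.6 230.2] [39.8 10.2] 6.1 352.0 [0.4316 0.0843 0.014 ]
go [-133.   353.6 -164.6] [-117.6  -29.5 -122.2] N 25 per row [-5.3 14.1 -6.6] [-4.7  -1.18 -4.89] t 16.2 q [ -7.  57.  34. -24. 144.  62.] F [-0.4 -0.5  2.2] w 50.2
```

View pics/i.png

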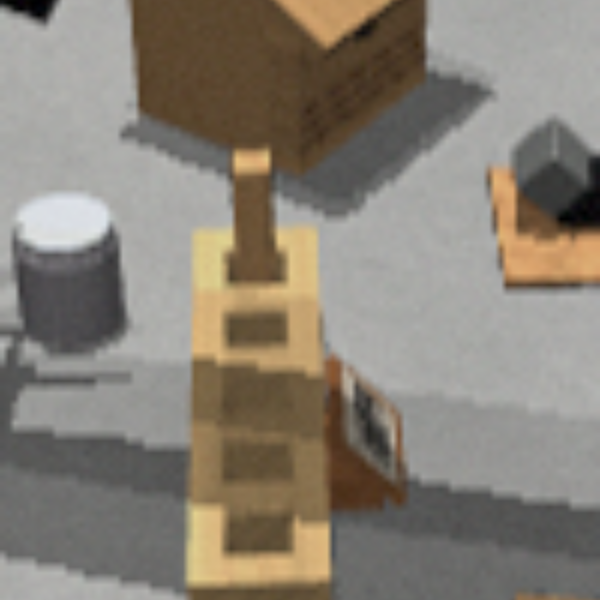

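Batten one stands straight down in pocket 0 (crop (252,210)). The other battens haven't moved. Next is the batten at (.555,.228), unspinning on the way.

```bash
sed -i 's/def go(P,R=None,N=None):/def go(P,R=None,N=None,rev=False):/; s/^    N=N or/    if rev: rv=rv*(1-360\/np.linalg.norm(rv))\n    N=N or/' h.py
python3 -m handwheel '[{"fingers":50,"travel":[-4.9,13.1,0],"turn":[4.75,1.19,4.94]},{"fingers":50,"travel":[-4.9,13.1,0],"turn":[4.75,1.19,4.94]},{"fingers":50,"travel":[-4.9,13.1,0],"turn":[4.75,1.19,4.94]},{"fingers":50,"travel":[-4.9,13.1,0],"turn":[4.75,1.19,4.94]},{"fingers":50,"travel":[-4.9,13.1,0],"turn":[4.75,1.19,4.94]},{"fingers":50,"travel":[-4.9,13.1,0],"turn":[4.75,1.19,4.94]},{"fingers":50,"travel":[-4.9,13.1,0],"turn":[4.75,1.19,4.94]},{"fingers":50,"travel":[-4.9,13.1,0],"turn":[4.75,1.19,4.94]}]'|egrep 'pos|ft'
python3 -m handwheel '[{"fingers":50,"travel":[-4.9,13.1,0],"turn":[4.75,1.19,4.94]},{"fingers":50,"travel":[-4.9,13.1,0],"turn":[4.75,1.19,4.94]},{"fingers":50,"travel":[-4.9,13.1,0],"turn":[4.75,1.19,4.94]},{"fingers":50,"travel":[-4.9,13.1,0],"turn":[4.75,1.19,4.94]},{"fingers":50,"travel":[-4.9,13.1,0],"turn":[4.75,1.19,4.94]},{"fingers":50,"travel":[-4.9,13.1,0],"turn":[4.75,1.19,4.94]},{"fingers":50,"travel":[-4.9,13.1,-11],"turn":[4.75,1.19,4.94]},{"fingers":50,"travel":[-4.9,13.1,-11],"turn":[4.75,1.19,4.94]}]'|egrep 'pos|ft'
python3 -m handwheel '[{"fingers":50,"travel":[-4.9,13.1,-11],"turn":[4.75,1.19,4.94]},{"fingers":50,"travel":[-4.9,13.1,-11],"turn":[4.75,1.19,4.94]},{"fingers":50,"travel":[-4.9,13.1,-11],"turn":[4.75,1.19,4.94]},{"fingers":50,"travel":[-4.9,13.1,-11],"turn":[4.75,1.19,4.94]},{"fingers":50,"travel":[-4.9,13.1,-11],"turn":[4.75,1.19,4.94]},{"fingers":50,"travel":[-4.9,13.1,-11],"turn":[4.75,1.19,4.94]},{"fingers":50,"travel":[-4.9,13.1,-11],"turn":[4.75,1.19,4.94]},{"fingers":50,"travel":[-4.9,13.1,-11],"turn":[4.75,1.19,4.94]}]'|egrep 'pos|ft'
python3 - <<'E'
from h import *
yaw=19.7;a=np.radians(yaw);h=np.array([np.cos(a),np.sin(a),0])
go(np.array([.5548,.2284,-.017])+.031*h,tool(yaw,30,False))
E
```

```text
tcp_pos: [0.6755, -0.0107, 0.2364]
ft_force: [0.7, 0.4, -0.7]
tcp_pos: [0.6367, 0.0944, 0.2155]
ft_force: [0.1, -0.4, 0.1]
tcp_pos: [0.5972, 0.199, 0.1266]
ft_force: [-0.1, 0.7, 0.6]
go [ -13.2   39.8 -143.6] [13.9  4.3 14.4] N 4 per row [ -3.3  10.  -35.9] [3.48 1.07 3.59] t 18.2 q [ 17.  29.  78.  -7. 104. -74.] F [-0.1  0.7  0.6] w 50.0
```

```bash
python3 -m handwheel '[{"fingers":50,"travel":[-4.4,13.3,-15],"turn":[4.6,1.4,4.8]},{"fingers":50,"travel":[-4.4,13.3,-15],"turn":[4.6,1.4,4.8]},{"fingers":50,"travel":[-4.4,13.3,-15],"turn":[4.6,1.4,4.8]},{"fingers":50,"travel":[0,0,-25],"turn":[0,0,0]},{"fingers":50,"travel":[0,0,-25],"turn":[0,0,0]},{"fingers":50,"travel":[0,0,-20],"turn":[0,0,0]},{"fingers":50,"travel":[0,0,0],"turn":[0,0,0]},{"fingers":50,"travel":[0,0,0],"turn":[0,0,0]}]'|egrep 'pos|ft'
python3 - <<'E'
from h import *
yaw=19.7;a=np.radians(yaw);h=np.array([np.cos(a),np.sin(a),0])
go(np.array([.5548,.2284,-.017])+.031*h,tool(yaw,30,False))
E
```

```text
tcp_pos: [0.5832, 0.2377, 0.0107]
ft_force: [0.7, 0.5, -0.1]
go [  0.8   1.1 -27.7] [ 0.4 -0.1  0.2] N 1 per row [  0.8   1.1 -27.7] [ 0.44 -0.07  0.21] t 18.87 q [ 18.  35.  81.  -1.  94. -91.] F [ 0.7  0.5 -0.1] w 49.8
```

```bash
python3 -m handwheel '[{"fingers":50,"travel":[1,1,-14],"turn":[0.4,-0.1,0.2]},{"fingers":50,"travel":[0,0,-13],"turn":[0,0,0]},{"fingers":50,"travel":[0,0,0],"turn":[0,0,0]},{"fingers":0,"travel":[0,0,0],"turn":[0,0,0]},{"fingers":0,"travel":[0,0,0],"turn":[0,0,0]},{"fingers":0,"travel":[0,0,0],"turn":[0,0,0]},{"fingers":0,"travel":[0,0,0],"turn":[0,0,0]},{"fingers":0,"travel":[0,0,0],"turn":[0,0,0]}]' 30|egrep 'pos|ft'
python3 -m handwheel '[{"fingers":0,"travel":[0,0,0],"turn":[0,0,0]},{"fingers":0,"travel":[0,0,0],"turn":[0,0,0]}]'|egrep 'pos|fo|wid'
python3 - <<'E'
from h import *
from cell import bot
o=bot.observe();P=o["tcp_pos"];yaw=19.7;a=np.radians(yaw);h=np.array([np.cos(a),np.sin(a),0])
v=np.array([.5548,.2284,.011])-P;d=-v@h;print("d,up",d,v[2],"lat",v[0]*-h[1]+v[1]*h[0])
b=np.radians(8.35);H=np.array([np.cos(b),np.sin(b),0]);n=np.array([-H[1],H[0],0]);C=np.array([.6375,-.037,0])-.056*n
g=C-v[2]*H+[0,0,.07+d];print("final tcp",g);g[2]=.195
go(g,tool(8.35,60,True));go(g,tool(8.35,60,True),rev=True)
E
```

```text
tcp_pos: [0.5856, 0.2392, -0.015]
ft_force: [0.1, 0.4, -0.2]
tcp_pos: [0.5856, 0.2392, -0.015]
ft_force: [1.2, 0.2, 2.0]
grip_width: 0.0218
grasp_force: 29.9
d,up 0.032649413450736076 0.025983056057255077 lat 0.0001964583833102742
final tcp [ 0.61992468 -0.09617962  0.10264941]
go [  34.3 -335.4  210. ] [118.   29.5 121.6] N 25 per row [  1.4 -13.4   8.4] [4.72 1.18 4.86] t 19.7 q [ 18.  36.  82.  -1.  92. -92.] F [1.2 0.2 2. ] w 21.8
go [  34.3 -335.4  210. ] [-129.   -32.3 -132.9] N 27 per row [  1.3 -12.4   7.8] [-4.78 -1.2  -4.92] t 19.7 q [ 18.  36.  82.  -1.  92. -92.] F [1.2 0.2 2. ] w 21.8
```

```bash
python3 -m handwheel '[{"fingers":0,"travel":[0,0,15],"turn":[0,0,0]},{"fingers":0,"travel":[0,0,30],"turn":[0,0,0]},{"fingers":0,"travel":[1.3,-12.4,24],"turn":[-4.78,-1.2,-4.92]},{"fingers":0,"travel":[1.3,-12.4,24],"turn":[-4.78,-1.2,-4.92]},{"fingers":0,"travel":[1.3,-12.4,24],"turn":[-4.78,-1.2,-4.92]},{"fingers":0,"travel":[1.3,-12.4,24],"turn":[-4.78,-1.2,-4.92]},{"fingers":0,"travel":[1.3,-12.4,24],"turn":[-4.78,-1.2,-4.92]},{"fingers":0,"travel":[1.3,-12.4,24],"turn":[-4.78,-1.2,-4.92]}]'|egrep 'pos|fo|wid'
python3 -m handwheel '[{"fingers":0,"travel":[1.3,-12.4,21],"turn":[-4.78,-1.2,-4.92]},{"fingers":0,"travel":[1.3,-12.4,0],"turn":[-4.78,-1.2,-4.92]},{"fingers":0,"travel":[1.3,-12.4,0],"turn":[-4.78,-1.2,-4.92]},{"fingers":0,"travel":[1.3,-12.4,0],"turn":[-4.78,-1.2,-4.92]},{"fingers":0,"travel":[1.3,-12.4,0],"turn":[-4.78,-1.2,-4.92]},{"fingers":0,"travel":[1.3,-12.4,0],"turn":[-4.78,-1.2,-4.92]},{"fingers":0,"travel":[1.3,-12.4,0],"turn":[-4.78,-1.2,-4.92]},{"fingers":0,"travel":[1.3,-12.4,0],"turn":[-4.78,-1.2,-4.92]}]'|egrep 'pos|fo|wid'
python3 -m handwheel '[{"fingers":0,"travel":[1.3,-12.4,0],"turn":[-4.78,-1.2,-4.92]},{"fingers":0,"travel":[1.3,-12.4,0],"turn":[-4.78,-1.2,-4.92]},{"fingers":0,"travel":[1.3,-12.4,0],"turn":[-4.78,-1.2,-4.92]},{"fingers":0,"travel":[1.3,-12.4,0],"turn":[-4.78,-1.2,-4.92]},{"fingers":0,"travel":[1.3,-12.4,0],"turn":[-4.78,-1.2,-4.92]},{"fingers":0,"travel":[1.3,-12.4,0],"turn":[-4.78,-1.2,-4.92]},{"fingers":0,"travel":[1.3,-12.4,0],"turn":[-4.78,-1.2,-4.92]},{"fingers":0,"travel":[1.3,-12.4,0],"turn":[-4.78,-1.2,-4.92]}]'|egrep 'pos|fo|wid'
python3 - <<'E'
from h import *
go([.620,-.096,.195],tool(8.35,60,True))
E
```

```text
tcp_pos: [0.5929, 0.1643, 0.1759]
ft_force: [0.6, 1.0, -0.6]
grip_width: 0.022
grasp_force: 29.9
tcp_pos: [0.6034, 0.0652, 0.1954]
ft_force: [0.5, -0.2, 0.2]
grip_width: 0.0218
grasp_force: 29.9
tcp_pos: [0.6139, -0.0341, 0.195]
ft_force: [1.0, 1.0, -0.8]
grip_width: 0.0217
grasp_force: 29.9
go [  6.1 -61.9  -0. ] [-23.6  -5.9 -24.4] N 5 per row [  1.2 -12.4  -0. ] [-4.72 -1.18 -4.88] t 21.7 q [  0.  41.  64. -22. 131.  38.] F [ 1.   1.  -0.8] w 21.7
```

```bash
python3 -m handwheel '[{"fingers":0,"travel":[1.2,-12.4,0],"turn":[-4.72,-1.18,-4.88]},{"fingers":0,"travel":[1.2,-12.4,0],"turn":[-4.72,-1.18,-4.88]},{"fingers":0,"travel":[1.2,-12.4,0],"turn":[-4.72,-1.18,-4.88]},{"fingers":0,"travel":[1.2,-12.4,0],"turn":[-4.72,-1.18,-4.88]},{"fingers":0,"travel":[1.2,-12.4,0],"turn":[-4.72,-1.18,-4.88]},{"fingers":0,"travel":[0,0,0],"turn":[0,0,0]},{"fingers":0,"travel":[0,0,0],"turn":[0,0,0]},{"fingers":0,"travel":[0,0,0],"turn":[0,0,0]}]'|egrep 'pos|fo|wid'
python3 - <<'E'
from h import *
go([.620,-.096,.105],tool(8.35,60,True))
E
```

```text
tcp_pos: [0.6198, -0.0952, 0.1949]
ft_force: [-0.0, 0.3, 0.0]
grip_width: 0.0217
grasp_force: 29.9
go [  0.2  -0.8 -89.9] [-0.3 -0.1 -0.3] N 3 per row [  0.1  -0.3 -30. ] [-0.11 -0.02 -0.1 ] t 22.37 q [ -7.  44.  61. -18. 133.  69.] F [-0.   0.3  0. ] w 21.7
```

```bash
python3 -m handwheel '[{"fingers":0,"travel":[0,-1,-14],"turn":[0,0,0]},{"fingers":0,"travel":[0,0,-14],"turn":[0,0,0]},{"fingers":0,"travel":[0,0,-14],"turn":[0,0,0]},{"fingers":0,"travel":[0,0,-14],"turn":[0,0,0]},{"fingers":0,"travel":[0,0,-14],"turn":[0,0,0]},{"fingers":0,"travel":[0,0,-12],"turn":[0,0,0]},{"fingers":0,"travel":[0,0,-7],"turn":[0,0,0]},{"fingers":0,"travel":[0,0,0],"turn":[0,0,0]}]'|egrep 'pos|fo|wid'
python3 -m handwheel '[{"fingers":0,"travel":[0,0,0],"turn":[0,0,0]},{"fingers":0,"travel":[0,0,0],"turn":[0,0,0]}]'|egrep 'pos|fo|wid'
```

```text
tcp_pos: [0.619, -0.0966, 0.1036]
ft_force: [0.0, -0.2, -0.4]
grip_width: 0.0216
grasp_force: 29.9
tcp_pos: [0.6203, -0.0968, 0.1059]
ft_force: [1.5, 0.1, -0.6]
grip_width: 0.0217
grasp_force: 29.9
```

```bash
python3 -m handwheel '[{"fingers":46,"travel":[0,0,-2],"turn":[0,0,0]},{"fingers":46,"travel":[0,0,0],"turn":[0,0,0]},{"fingers":46,"travel":[0,0,0],"turn":[0,0,0]},{"fingers":46,"travel":[0,0,0],"turn":[0,0,0]},{"fingers":46,"travel":[12,2,7],"turn":[0,0,0]},{"fingers":46,"travel":[26,4,15],"turn":[0,0,0]},{"fingers":46,"travel":[26,4,15],"turn":[0,0,0]},{"fingers":46,"travel":[26,4,20],"turn":[0,0,0]}]'|egrep 'pos|fo|wid'
python3 -m handwheel '[{"fingers":40,"travel":[0,10,38],"turn":[0,0,0]},{"fingers":40,"travel":[0,10,38],"turn":[0,0,0]}]'|egrep 'pos|fo|wid'
python3 - <<'E'
from h import *
from cell import bot
import pickle
d={n:bot.camera(n) for n in("top","side")};pickle.dump(d,open("c.pkl","wb"))
for n in d:
    print(n)
    for r,a in blobs(d[n]["frame"],150,420):print(np.round(r[0],1),np.round(r[1],1),round(r[2],1),a,onz(d[n],r[0],.014).round(4))
yaw=13.3;a=np.radians(yaw);h=np.array([np.cos(a),np.sin(a),0])
go(np.array([.4337,.2375,.05])+.031*h,tool(yaw,30,False));go(np.array([.4337,.2375,.05])+.031*h,tool(yaw,30,False),rev=True)
cv2.imwrite("pics/rack2.png",cv2.resize(d["side"]["frame"][110:240,210:310],(600,780))[90:690,:][:,:,::-1])
E
```

```text
tcp_pos: [0.71, -0.0825, 0.1604]
ft_force: [0.5, -0.5, -0.0]
grip_width: 0.0462
grasp_force: 0.0
tcp_pos: [0.7099, -0.0627, 0.2321]
ft_force: [0.9, -0.4, 0.4]
grip_width: 0.0409
grasp_force: 0.0
top
[293.5 414. ] [10. 23.] 90.0 177.0 [-0.0655  0.075   0.014 ]
[288.1 238.7] [17.6 21.8] 6.3 303.0 [0.4408 0.0895 0.014 ]
[268.5 238. ] [17. 22.] 0.0 299.0 [0.4429 0.1511 0.014 ]
[240.9 240.9] [38.6  7.3] 77.9 241.5 [0.4334 0.2375 0.014 ]
[198.3 225.9] [ 7.2 38.9] 19.4 235.5 [0.4801 0.3722 0.014 ]
[369.8 169.2] [21.7 14.1] 82.9 178.0 [ 0.67   -0.1788  0.014 ]
side
[312.8 270.6] [11.3 43.2] 83.7 416.0 [0.4311 0.2443 0.014 ]
[489.9 240.1] [19.9 10.6] 68.2 152.5 [-0.0841  0.0758  0.014 ]
[314.6 230.2] [39.8 10.3] 6.1 353.0 [0.4316 0.0843 0.014 ]
go [-247.8  305.7 -194.6] [-122.1  -23.6 -125.6] N 25 per row [-9.9 12.2 -7.8] [-4.88 -0.94 -5.02] t 24.13 q [ -4.  56.  37. -19. 145.  67.] F [0.4 0.8 1.6] w 40.1
go [-247.8  305.7 -194.6] [126.6  24.4 130.2] N 26 per row [-9.5 11.8 -7.5] [4.87 0.94 5.01] t 24.13 q [ -4.  56.  37. -19. 145.  67.] F [0.4 0.8 1.6] w 40.1
```

```bash
python3 -m handwheel '[{"fingers":40,"travel":[-9.5,11.8,0],"turn":[4.87,0.94,5.01]},{"fingers":40,"travel":[-9.5,11.8,0],"turn":[4.87,0.94,5.01]},{"fingers":40,"travel":[-9.5,11.8,0],"turn":[4.87,0.94,5.01]},{"fingers":40,"travel":[-9.5,11.8,0],"turn":[4.87,0.94,5.01]},{"fingers":40,"travel":[-9.5,11.8,0],"turn":[4.87,0.94,5.01]},{"fingers":40,"travel":[-9.5,11.8,0],"turn":[4.87,0.94,5.01]},{"fingers":40,"travel":[-9.5,11.8,0],"turn":[4.87,0.94,5.01]},{"fingers":40,"travel":[-9.5,11.8,0],"turn":[4.87,0.94,5.01]}]'|egrep 'pos|ft'
python3 -m handwheel '[{"fingers":40,"travel":[-9.5,11.8,0],"turn":[4.87,0.94,5.01]},{"fingers":40,"travel":[-9.5,11.8,0],"turn":[4.87,0.94,5.01]},{"fingers":40,"travel":[-9.5,11.8,0],"turn":[4.87,0.94,5.01]},{"fingers":40,"travel":[-9.5,11.8,0],"turn":[4.87,0.94,5.01]},{"fingers":40,"travel":[-9.5,11.8,0],"turn":[4.87,0.94,5.01]},{"fingers":40,"travel":[-9.5,11.8,0],"turn":[4.87,0.94,5.01]},{"fingers":40,"travel":[-9.5,11.8,-15],"turn":[4.87,0.94,5.01]},{"fingers":40,"travel":[-9.5,11.8,-15],"turn":[4.87,0.94,5.01]}]'|egrep 'pos|ft'
python3 -m handwheel '[{"fingers":40,"travel":[-9.5,11.8,-15],"turn":[4.87,0.94,5.01]},{"fingers":40,"travel":[-9.5,11.8,-15],"turn":[4.87,0.94,5.01]},{"fingers":40,"travel":[-9.5,11.8,-15],"turn":[4.87,0.94,5.01]},{"fingers":40,"travel":[-9.5,11.8,-15],"turn":[4.87,0.94,5.01]},{"fingers":40,"travel":[-9.5,11.8,-15],"turn":[4.87,0.94,5.01]},{"fingers":40,"travel":[-9.5,11.8,-15],"turn":[4.87,0.94,5.01]},{"fingers":40,"travel":[-9.5,11.8,-15],"turn":[4.87,0.94,5.01]},{"fingers":40,"travel":[-9.5,11.8,-15],"turn":[4.87,0.94,5.01]}]'|egrep 'pos|ft'
python3 -m handwheel '[{"fingers":40,"travel":[-9.5,11.8,-15],"turn":[4.87,0.94,5.01]},{"fingers":40,"travel":[-9.5,11.8,-15],"turn":[4.87,0.94,5.01]},{"fingers":40,"travel":[0,0,0],"turn":[0,0,0]},{"fingers":40,"travel":[0,0,0],"turn":[0,0,0]},{"fingers":40,"travel":[0,0,0],"turn":[0,0,0]}]'|egrep 'pos|ft'
python3 - <<'E'
from h import *
yaw=13.3;a=np.radians(yaw);h=np.array([np.cos(a),np.sin(a),0])
go(np.array([.4336,.2375,-.017])+.031*h,tool(yaw,30,False))
E
```

```text
tcp_pos: [0.6332, 0.0324, 0.2365]
ft_force: [0.7, -1.1, 0.9]
tcp_pos: [0.558, 0.1271, 0.2077]
ft_force: [0.8, 0.0, 0.3]
tcp_pos: [0.4814, 0.2212, 0.0865]
ft_force: [0.2, -1.0, 0.0]
tcp_pos: [0.4638, 0.2439, 0.0575]
ft_force: [-0.6, -0.4, 0.2]
go [ -0.    0.7 -74.5] [-0.   0.8 -0.1] N 2 per row [ -0.    0.3 -37.2] [-0.02  0.38 -0.04] t 26.55 q [ 20.  19.  98.   3.  92. -84.] F [-0.6 -0.4  0.2] w 40.3
```

```bash
python3 -m handwheel '[{"fingers":40,"travel":[0,0.7,-30],"turn":[0,0.7,0]},{"fingers":40,"travel":[0,0,-28],"turn":[0,0,0]},{"fingers":40,"travel":[0,0,-16],"turn":[0,0,0]},{"fingers":40,"travel":[0,0,0],"turn":[0,0,0]},{"fingers":40,"travel":[0,0,0],"turn":[0,0,0]},{"fingers":0,"travel":[0,0,0],"turn":[0,0,0]},{"fingers":0,"travel":[0,0,0],"turn":[0,0,0]},{"fingers":0,"travel":[0,0,0],"turn":[0,0,0]}]' 30|egrep 'pos|ft'
python3 -m handwheel '[{"fingers":0,"travel":[0,0,0],"turn":[0,0,0]},{"fingers":0,"travel":[0,0,0],"turn":[0,0,0]},{"fingers":0,"travel":[0,0,0],"turn":[0,0,0]}]'|egrep 'pos|fo|wid'
cat >> h.py <<'E'
def place(B,yaw,i):
    from cell import bot
    P=bot.observe()["tcp_pos"];a=np.radians(yaw);h=np.array([np.cos(a),np.sin(a),0])
    v=np.array([*B,.011])-P;d=-v@h;b=np.radians(8.35);H=np.array([np.cos(b),np.sin(b),0]);n=np.array([-H[1],H[0],0])
    g=np.array([.6375,-.037,0])+(i-2)*.056*n-v[2]*H+[0,0,.07+d];print("final tcp",g.round(4),"lat",(v[1]*h[0]-v[0]*h[1]).round(4));g[2]=.195
    go(g,tool(8.35,60,True));go(g,tool(8.35,60,True),rev=True)
def pick(B,yaw,z=-.017):
    a=np.radians(yaw);h=np.array([np.cos(a),np.sin(a),0]);g=np.array([*B,z])+.031*h
    go(g,tool(yaw,30,False));go(g,tool(yaw,30,False),rev=True)
E
python3 -c "
from h import *
place((.4336,.2375),13.3,2)"
```

```text
tcp_pos: [0.4636, 0.245, -0.0166]
ft_force: [0.6, 0.2, -0.4]
tcp_pos: [0.4634, 0.245, -0.0167]
ft_force: [0.4, 0.2, 4.8]
grip_width: 0.0219
grasp_force: 30.0
final tcp [ 0.6101 -0.041   0.1007] lat -0.0005
go [ 146.8 -286.   211.7] [122.4  23.5 124.6] N 25 per row [  5.9 -11.4   8.5] [4.9  0.94 4.98] t 27.47 q [ 20.  25.  99.   3.  87. -85.] F [0.4 0.2 4.8] w 21.9
go [ 146.8 -286.   211.7] [-127.6  -24.5 -129.9] N 26 per row [  5.6 -11.    8.1] [-4.91 -0.94 -5.  ] t 27.47 q [ 20.  25.  99.   3.  87. -85.] F [0.4 0.2 4.8] w 21.9
```

```bash
python3 -m handwheel '[{"fingers":0,"travel":[0,0,15],"turn":[0,0,0]},{"fingers":0,"travel":[0,0,32],"turn":[0,0,0]},{"fingers":0,"travel":[5.6,-11,24],"turn":[-4.91,-0.94,-5]},{"fingers":0,"travel":[5.6,-11,24],"turn":[-4.91,-0.94,-5]},{"fingers":0,"travel":[5.6,-11,24],"turn":[-4.91,-0.94,-5]},{"fingers":0,"travel":[5.6,-11,24],"turn":[-4.91,-0.94,-5]},{"fingers":0,"travel":[5.6,-11,24],"turn":[-4.91,-0.94,-5]},{"fingers":0,"travel":[5.6,-11,24],"turn":[-4.91,-0.94,-5]}]'|egrep 'pos|fo|wid'
python3 -m handwheel '[{"fingers":0,"travel":[5.6,-11,21],"turn":[-4.91,-0.94,-5]},{"fingers":0,"travel":[5.6,-11,0],"turn":[-4.91,-0.94,-5]},{"fingers":0,"travel":[5.6,-11,0],"turn":[-4.91,-0.94,-5]},{"fingers":0,"travel":[5.6,-11,0],"turn":[-4.91,-0.94,-5]},{"fingers":0,"travel":[5.6,-11,0],"turn":[-4.91,-0.94,-5]},{"fingers":0,"travel":[5.6,-11,0],"turn":[-4.91,-0.94,-5]},{"fingers":0,"travel":[5.6,-11,0],"turn":[-4.91,-0.94,-5]},{"fingers":0,"travel":[5.6,-11,0],"turn":[-4.91,-0.94,-5]}]'|egrep 'pos|ft'
python3 -m handwheel '[{"fingers":0,"travel":[5.6,-11,0],"turn":[-4.91,-0.94,-5]},{"fingers":0,"travel":[5.6,-11,0],"turn":[-4.91,-0.94,-5]},{"fingers":0,"travel":[5.6,-11,0],"turn":[-4.91,-0.94,-5]},{"fingers":0,"travel":[5.6,-11,0],"turn":[-4.91,-0.94,-5]},{"fingers":0,"travel":[5.6,-11,0],"turn":[-4.91,-0.94,-5]},{"fingers":0,"travel":[5.6,-11,0],"turn":[-4.91,-0.94,-5]},{"fingers":0,"travel":[5.6,-11,0],"turn":[-4.91,-0.94,-5]},{"fingers":0,"travel":[5.6,-11,0],"turn":[-4.91,-0.94,-5]}]'|egrep 'pos|ft'
python3 -m handwheel '[{"fingers":0,"travel":[5.6,-11,0],"turn":[-4.91,-0.94,-5]},{"fingers":0,"travel":[5.6,-11,0],"turn":[-4.91,-0.94,-5]},{"fingers":0,"travel":[5.6,-11,0],"turn":[-4.91,-0.94,-5]},{"fingers":0,"travel":[0,0,0],"turn":[0,0,0]},{"fingers":0,"travel":[0,0,0],"turn":[0,0,0]},{"fingers":0,"travel":[0,0,0],"turn":[0,0,0]},{"fingers":0,"travel":[0,0,0],"turn":[0,0,0]}]'|egrep 'pos|fo|wid'
python3 -c "
from h import *
go((.6101,-.041,.103),tool(8.35,60,True))"
```

```text
tcp_pos: [0.4963, 0.1784, 0.1756]
ft_force: [0.6, 0.1, -0.1]
grip_width: 0.0219
grasp_force: 30.0
tcp_pos: [0.5412, 0.0905, 0.195]
ft_force: [-0.0, 0.7, -1.2]
tcp_pos: [0.5861, 0.0025, 0.1947]
ft_force: [0.6, 0.4, -0.4]
tcp_pos: [0.6026, -0.0292, 0.1948]
ft_force: [-0.2, -0.3, 0.1]
grip_width: 0.0218
grasp_force: 30.0
go [  7.5 -11.8 -91.8] [-4.9 -0.9 -5. ] N 3 per row [  2.5  -3.9 -30.6] [-1.65 -0.28 -1.67] t 30.05 q [ -2.  41.  65. -15. 133.  68.] F [-0.2 -0.3  0.1] w 21.8
```

```bash
python3 -m handwheel '[{"fingers":0,"travel":[7.5,-11.8,0],"turn":[-4.9,-0.9,-5]},{"fingers":0,"travel":[0,0,0],"turn":[0,0,0]},{"fingers":0,"travel":[0,0,0],"turn":[0,0,0]},{"fingers":0,"travel":[0,0,0],"turn":[0,0,0]}]'|egrep 'pos|fo|wid'
python3 -m handwheel '[{"fingers":0,"travel":[0,0,-14],"turn":[0,0,0]},{"fingers":0,"travel":[0,0,-14],"turn":[0,0,0]},{"fingers":0,"travel":[0,0,-14],"turn":[0,0,0]},{"fingers":0,"travel":[0,0,-14],"turn":[0,0,0]},{"fingers":0,"travel":[0,0,-14],"turn":[0,0,0]},{"fingers":0,"travel":[0,0,-12],"turn":[0,0,0]},{"fingers":0,"travel":[0,0,-9],"turn":[0,0,0]},{"fingers":0,"travel":[0,0,0],"turn":[0,0,0]}]'|egrep 'pos|fo|wid'
python3 -m handwheel '[{"fingers":0,"travel":[0,0,0],"turn":[0,0,0]},{"fingers":0,"travel":[0,0,0],"turn":[0,0,0]}]'|egrep 'pos|fo|wid'
```

```text
tcp_pos: [0.6101, -0.0412, 0.1945]
ft_force: [0.1, -0.2, -1.0]
grip_width: 0.022
grasp_force: 30.0
tcp_pos: [0.6094, -0.0421, 0.1013]
ft_force: [0.6, -0.0, -0.7]
grip_width: 0.022
grasp_force: 30.0
tcp_pos: [0.6108, -0.042, 0.1039]
ft_force: [1.0, 0.2, -0.4]
grip_width: 0.0217
grasp_force: 30.0
```

```bash
python3 -m handwheel '[{"fingers":46,"travel":[0,0,-2],"turn":[0,0,0]},{"fingers":46,"travel":[0,0,0],"turn":[0,0,0]},{"fingers":46,"travel":[0,0,0],"turn":[0,0,0]},{"fingers":46,"travel":[0,0,0],"turn":[0,0,0]},{"fingers":46,"travel":[12,2,7],"turn":[0,0,0]},{"fingers":46,"travel":[26,4,15],"turn":[0,0,0]},{"fingers":46,"travel":[26,4,15],"turn":[0,0,0]},{"fingers":46,"travel":[26,4,20],"turn":[0,0,0]}]'|egrep 'pos|fo|wid'
python3 -m handwheel '[{"fingers":40,"travel":[0,10,38],"turn":[0,0,0]},{"fingers":40,"travel":[0,10,38],"turn":[0,0,0]}]'|egrep 'pos|fo|wid'
python3 - <<'E'
from h import *
from cell import bot
import pickle
d={n:bot.camera(n) for n in("top","side")};pickle.dump(d,open("c.pkl","wb"))
for n in d:
    print(n)
    for r,a in blobs(d[n]["frame"],150,420):print(np.round(r[0],1),np.round(r[1],1),round(r[2],1),a,onz(d[n],r[0],.014).round(4))
cv2.imwrite("pics/rack3.png",cv2.resize(d["side"]["frame"][110:320,180:390],(600,600),interpolation=2)[:,:,::-1])
pick((.4801,.3722),-16.9,.05)
E
```

```text
tcp_pos: [0.7005, -0.0278, 0.1584]
ft_force: [1.2, -0.3, -1.2]
grip_width: 0.0463
grasp_force: 0.0
tcp_pos: [0.7004, -0.0081, 0.2306]
ft_force: [0.3, 0.4, 0.3]
grip_width: 0.0411
grasp_force: 0.0
top
[277. 246.] [18. 22.] 0.0 311.0 [0.4179 0.1243 0.014 ]
[256. 246.] [22. 18.] 90.0 313.0 [0.4177 0.1899 0.014 ]
[198.3 225.9] [ 7.2 38.9] 19.4 235.5 [0.4801 0.3722 0.014 ]
[286. 180.] [22. 10.] 90.0 163.5 [0.6316 0.0959 0.014 ]
[362.8 168. ] [26.4 27.3] 81.9 387.0 [ 0.6741 -0.1559  0.014 ]
side
[314.6 230.1] [39.9 10.4] 6.3 358.5 [0.4315 0.0837 0.014 ]
go [-192.5  369.6 -192.6] [115.   -8.5 114.1] N 23 per row [-8.4 16.1 -8.4] [ 5.   -0.37  4.96] t 32.15 q [ -1.  54.  40. -14. 144.  74.] F [-0.2 -1.2  2.1] w 40.5
go [-192.5  369.6 -192.6] [-140.3   10.3 -139.1] N 28 per row [-6.9 13.2 -6.9] [-5.01  0.37 -4.97] t 32.15 q [ -1.  54.  40. -14. 144.  74.] F [-0.2 -1.2  2.1] w 40.5
```

View pics/rack3.png

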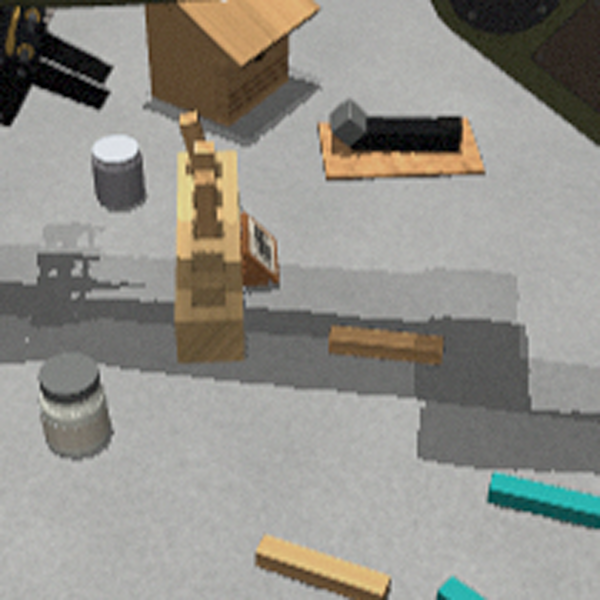

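All three are in their pockets, but the one in pocket 0 (top at crop (190,120)) has leaned back a little; I'll look at that again later. Next is the batten at (.480,.372).

```bash
python3 -m handwheel '[{"fingers":40,"travel":[-8,15.4,0],"turn":[4.79,-0.35,4.75]},{"fingers":40,"travel":[-8,15.4,0],"turn":[4.79,-0.35,4.75]},{"fingers":40,"travel":[-8,15.4,0],"turn":[4.79,-0.35,4.75]},{"fingers":40,"travel":[-8,15.4,0],"turn":[4.79,-0.35,4.75]},{"fingers":40,"travel":[-8,15.4,0],"turn":[4.79,-0.35,4.75]},{"fingers":40,"travel":[-8,15.4,0],"turn":[4.79,-0.35,4.75]},{"fingers":40,"travel":[-8,15.4,0],"turn":[4.79,-0.35,4.75]},{"fingers":40,"travel":[-8,15.4,0],"turn":[4.79,-0.35,4.75]}]'|egrep 'pos|ft'
python3 -m handwheel '[{"fingers":40,"travel":[-8,15.4,0],"turn":[4.79,-0.35,4.75]},{"fingers":40,"travel":[-8,15.4,0],"turn":[4.79,-0.35,4.75]},{"fingers":40,"travel":[-8,15.4,0],"turn":[4.79,-0.35,4.75]},{"fingers":40,"travel":[-8,15.4,0],"turn":[4.79,-0.35,4.75]},{"fingers":40,"travel":[-8,15.4,-16],"turn":[4.79,-0.35,4.75]},{"fingers":40,"travel":[-8,15.4,-16],"turn":[4.79,-0.35,4.75]},{"fingers":40,"travel":[-8,15.4,-16],"turn":[4.79,-0.35,4.75]},{"fingers":40,"travel":[-8,15.4,-16],"turn":[4.79,-0.35,4.75]}]'|egrep 'pos|ft'
python3 -m handwheel '[{"fingers":40,"travel":[-8,15.4,-16],"turn":[4.79,-0.35,4.75]},{"fingers":40,"travel":[-8,15.4,-16],"turn":[4.79,-0.35,4.75]},{"fingers":40,"travel":[-8,15.4,-16],"turn":[4.79,-0.35,4.75]},{"fingers":40,"travel":[-8,15.4,-16],"turn":[4.79,-0.35,4.75]},{"fingers":40,"travel":[-8,15.4,-16],"turn":[4.79,-0.35,4.75]},{"fingers":40,"travel":[-8,15.4,-16],"turn":[4.79,-0.35,4.75]},{"fingers":40,"travel":[-8,15.4,-16],"turn":[4.79,-0.35,4.75]},{"fingers":40,"travel":[-8,15.4,-16],"turn":[4.79,-0.35,4.75]}]'|egrep 'pos|ft'
python3 -m handwheel '[{"fingers":40,"travel":[0,0,0],"turn":[0,0,0]},{"fingers":40,"travel":[0,0,0],"turn":[0,0,0]},{"fingers":40,"travel":[0,0,0],"turn":[0,0,0]}]'|egrep 'pos|ft'
python3 - <<'E'
from h import *
from cell import bot
pick((.4801,.3722),-16.9,-.016)
E
```

```text
tcp_pos: [0.6358, 0.1162, 0.2347]
ft_force: [-0.3, -0.3, 1.2]
tcp_pos: [0.5719, 0.2394, 0.1705]
ft_force: [0.1, 0.1, 0.4]
tcp_pos: [0.5081, 0.3624, 0.0426]
ft_force: [-0.2, 1.2, 0.1]
tcp_pos: [0.5093, 0.3614, 0.0436]
ft_force: [0.1, -0.5, -0.4]
go [  0.5   1.8 -59.6] [0.4 0.7 0. ] N 2 per row [  0.2   0.9 -29.8] [0.22 0.35 0.02] t 34.4 q [ 21.  26.  90.  17.  88. -56.] F [ 0.1 -0.5 -0.4] w 40.0
go [  0.5   1.8 -59.6] [-191.8 -303.4  -13.8] N 51 per row [ 0.   0.  -1.2] [-3.76 -5.95 -0.27] t 34.4 q [ 21.  26.  90.  17.  88. -56.] F [ 0.1 -0.5 -0.4] w 40.0
```

```bash
python3 -m handwheel '[{"fingers":40,"travel":[0.5,1.8,-30],"turn":[0.4,0.7,0]},{"fingers":40,"travel":[0,0,-20],"turn":[0,0,0]},{"fingers":40,"travel":[0,0,-9],"turn":[0,0,0]},{"fingers":40,"travel":[0,0,0],"turn":[0,0,0]},{"fingers":40,"travel":[0,0,0],"turn":[0,0,0]},{"fingers":0,"travel":[0,0,0],"turn":[0,0,0]},{"fingers":0,"travel":[0,0,0],"turn":[0,0,0]},{"fingers":0,"travel":[0,0,0],"turn":[0,0,0]}]' 30|egrep 'pos|ft'
python3 -m handwheel '[{"fingers":0,"travel":[0,0,0],"turn":[0,0,0]},{"fingers":0,"travel":[0,0,0],"turn":[0,0,0]},{"fingers":0,"travel":[0,0,0],"turn":[0,0,0]}]'|egrep 'pos|fo|wid'
python3 -c "
from h import *
place((.4801,.3722),-16.9,3)"
```

```text
tcp_pos: [0.5099, 0.3638, -0.015]
ft_force: [-0.3, -0.0, 0.9]
tcp_pos: [0.5097, 0.3638, -0.0152]
ft_force: [0.4, -0.7, 5.2]
grip_width: 0.0218
grasp_force: 30.0
final tcp [0.6034 0.0146 0.1007] lat -0.0005
go [  93.7 -349.2  210.2] [-115.8    8.7 -113.4] N 23 per row [  4.1 -15.2   9.1] [-5.04  0.38 -4.93] t 35.32 q [ 21.  30.  90.  18.  84. -58.] F [ 0.4 -0.7  5.2] w 21.8
go [  93.7 -349.2  210.2] [141.1 -10.6 138.1] N 28 per row [  3.3 -12.5   7.5] [ 5.04 -0.38  4.93] t 35.32 q [ 21.  30.  90.  18.  84. -58.] F [ 0.4 -0.7  5.2] w 21.8
```

Not the reverse this time: 23 rows.

```bash
python3 -m handwheel '[{"fingers":0,"travel":[0,0,15],"turn":[0,0,0]},{"fingers":0,"travel":[0,0,31],"turn":[0,0,0]},{"fingers":0,"travel":[4.1,-15.2,24],"turn":[-5.04,0.38,-4.93]},{"fingers":0,"travel":[4.1,-15.2,24],"turn":[-5.04,0.38,-4.93]},{"fingers":0,"travel":[4.1,-15.2,24],"turn":[-5.04,0.38,-4.93]},{"fingers":0,"travel":[4.1,-15.2,24],"turn":[-5.04,0.38,-4.93]},{"fingers":0,"travel":[4.1,-15.2,24],"turn":[-5.04,0.38,-4.93]},{"fingers":0,"travel":[4.1,-15.2,24],"turn":[-5.04,0.38,-4.93]}]'|egrep 'pos|fo|wid'
python3 -m handwheel '[{"fingers":0,"travel":[4.1,-15.2,20],"turn":[-5.04,0.38,-4.93]},{"fingers":0,"travel":[4.1,-15.2,0],"turn":[-5.04,0.38,-4.93]},{"fingers":0,"travel":[4.1,-15.2,0],"turn":[-5.04,0.38,-4.93]},{"fingers":0,"travel":[4.1,-15.2,0],"turn":[-5.04,0.38,-4.93]},{"fingers":0,"travel":[4.1,-15.2,0],"turn":[-5.04,0.38,-4.93]},{"fingers":0,"travel":[4.1,-15.2,0],"turn":[-5.04,0.38,-4.93]},{"fingers":0,"travel":[4.1,-15.2,0],"turn":[-5.04,0.38,-4.93]},{"fingers":0,"travel":[4.1,-15.2,0],"turn":[-5.04,0.38,-4.93]}]'|egrep 'pos|ft'
python3 -m handwheel '[{"fingers":0,"travel":[4.1,-15.2,0],"turn":[-5.04,0.38,-4.93]},{"fingers":0,"travel":[4.1,-15.2,0],"turn":[-5.04,0.38,-4.93]},{"fingers":0,"travel":[4.1,-15.2,0],"turn":[-5.04,0.38,-4.93]},{"fingers":0,"travel":[4.1,-15.2,0],"turn":[-5.04,0.38,-4.93]},{"fingers":0,"travel":[4.1,-15.2,0],"turn":[-5.04,0.38,-4.93]},{"fingers":0,"travel":[4.1,-15.2,0],"turn":[-5.04,0.38,-4.93]},{"fingers":0,"travel":[4.1,-15.2,0],"turn":[-5.04,0.38,-4.93]},{"fingers":0,"travel":[4.1,-15.2,0],"turn":[-5.04,0.38,-4.93]}]'|egrep 'pos|ft'
python3 -m handwheel '[{"fingers":0,"travel":[4.1,-15.2,0],"turn":[-5.04,0.38,-4.93]},{"fingers":0,"travel":[0,0,0],"turn":[0,0,0]},{"fingers":0,"travel":[0,0,0],"turn":[0,0,0]},{"fingers":0,"travel":[0,0,0],"turn":[0,0,0]},{"fingers":0,"travel":[0,0,0],"turn":[0,0,0]}]'|egrep 'pos|fo|wid'
python3 -c "
from h import *
go((.6034,.0146,.103),tool(8.35,60,True))"
```

```text
tcp_pos: [0.5331, 0.2715, 0.1755]
ft_force: [-0.3, 0.7, -0.1]
grip_width: 0.0221
grasp_force: 30.0
tcp_pos: [0.5661, 0.1502, 0.1939]
ft_force: [0.7, -0.1, -0.4]
tcp_pos: [0.599, 0.0286, 0.1935]
ft_force: [-0.4, 0.9, -1.2]
tcp_pos: [0.603, 0.0148, 0.194]
ft_force: [0.3, 0.5, -0.5]
grip_width: 0.0221
grasp_force: 30.0
go [  0.4  -0.2 -91. ] [-0.   0.1  0. ] N 3 per row [  0.1  -0.1 -30.3] [-0.01  0.02  0.01] t 37.73 q [  0.  42.  64. -10. 134.  79.] F [ 0.3  0.5 -0.5] w 22.1
```

```bash
python3 -m handwheel '[{"fingers":0,"travel":[0,0,-14],"turn":[0,0,0]},{"fingers":0,"travel":[0,0,-14],"turn":[0,0,0]},{"fingers":0,"travel":[0,0,-14],"turn":[0,0,0]},{"fingers":0,"travel":[0,0,-14],"turn":[0,0,0]},{"fingers":0,"travel":[0,0,-14],"turn":[0,0,0]},{"fingers":0,"travel":[0,0,-12],"turn":[0,0,0]},{"fingers":0,"travel":[0,0,-9],"turn":[0,0,0]},{"fingers":0,"travel":[0,0,0],"turn":[0,0,0]}]'|egrep 'pos|fo|wid'
python3 -m handwheel '[{"fingers":0,"travel":[0,0,0],"turn":[0,0,0]},{"fingers":0,"travel":[0,0,-2],"turn":[0,0,0]},{"fingers":0,"travel":[0,0,0],"turn":[0,0,0]}]'|egrep 'pos|fo|wid'
```

```text
tcp_pos: [0.6024, 0.0137, 0.101]
ft_force: [-0.4, 0.8, -0.1]
grip_width: 0.0221
grasp_force: 30.0
tcp_pos: [0.6034, 0.0137, 0.1008]
ft_force: [0.4, 0.2, 1.3]
grip_width: 0.0216
grasp_force: 30.0
```

```bash
python3 -m handwheel '[{"fingers":46,"travel":[0,0,0],"turn":[0,0,0]},{"fingers":46,"travel":[0,0,0],"turn":[0,0,0]},{"fingers":46,"travel":[0,0,0],"turn":[0,0,0]},{"fingers":46,"travel":[0,0,0],"turn":[0,0,0]},{"fingers":46,"travel":[12,2,7],"turn":[0,0,0]},{"fingers":46,"travel":[26,4,15],"turn":[0,0,0]},{"fingers":46,"travel":[26,4,15],"turn":[0,0,0]},{"fingers":46,"travel":[26,4,20],"turn":[0,0,0]}]'|egrep 'pos|fo|wid'
python3 -m handwheel '[{"fingers":40,"travel":[0,10,38],"turn":[0,0,0]},{"fingers":40,"travel":[0,10,38],"turn":[0,0,0]}]'|egrep 'pos|fo|wid'
python3 - <<'E'
from h import *
from cell import bot
import pickle
d={n:bot.camera(n) for n in("top","side")};pickle.dump(d,open("c.pkl","wb"))
for n in d:
    print(n)
    for r,a in blobs(d[n]["frame"],150,420):print(np.round(r[0],1),np.round(r[1],1),round(r[2],1),a,onz(d[n],r[0],.014).round(4))
pick((.4337,.0766),-2.9,.05)
E
```

```text
tcp_pos: [0.6933, 0.0279, 0.1571]
ft_force: [0.1, 0.1, 0.3]
grip_width: 0.0459
grasp_force: 0.0
tcp_pos: [0.6932, 0.0476, 0.2296]
ft_force: [1.0, 0.4, 0.4]
grip_width: 0.0406
grasp_force: 0.0
top
[244.2 253.4] [21.8 18.9] 85.2 325.5 [0.3944 0.2264 0.014 ]
[264.5 252.5] [23. 17.] 90.0 324.0 [0.3975 0.1632 0.014 ]
[159.3 232.2] [ 7.6 39.5] 22.1 168.5 [0.4598 0.493  0.014 ]
side
[314.5 230.6] [39.7 10.1] 4.9 333.0 [0.4317 0.086  0.014 ]
go [-230.3   25.6 -191.3] [121.1   5.8 122.2] N 25 per row [-9.2  1.  -7.7] [4.84 0.23 4.89] t 39.58 q [  2.  53.  41.  -9. 145.  79.] F [ 0.  -1.3  2.6] w 39.9
go [-230.3   25.6 -191.3] [-132.2   -6.3 -133.4] N 27 per row [-8.5  0.9 -7.1] [-4.9  -0.23 -4.94] t 39.58 q [  2.  53.  41.  -9. 145.  79.] F [ 0.  -1.3  2.6] w 39.9
```

```bash
python3 -m handwheel '[{"fingers":40,"travel":[-9.6,1,0],"turn":[4.84,0.23,4.89]},{"fingers":40,"travel":[-9.6,1,0],"turn":[4.84,0.23,4.89]},{"fingers":40,"travel":[-9.6,1,0],"turn":[4.84,0.23,4.89]},{"fingers":40,"travel":[-9.6,1,0],"turn":[4.84,0.23,4.89]},{"fingers":40,"travel":[-9.6,1,0],"turn":[4.84,0.23,4.89]},{"fingers":40,"travel":[-9.6,1,0],"turn":[4.84,0.23,4.89]},{"fingers":40,"travel":[-9.6,1,0],"turn":[4.84,0.23,4.89]},{"fingers":40,"travel":[-9.6,1,0],"turn":[4.84,0.23,4.89]}]'|egrep 'pos|ft'
python3 -m handwheel '[{"fingers":40,"travel":[-9.6,1,0],"turn":[4.84,0.23,4.89]},{"fingers":40,"travel":[-9.6,1,0],"turn":[4.84,0.23,4.89]},{"fingers":40,"travel":[-9.6,1,0],"turn":[4.84,0.23,4.89]},{"fingers":40,"travel":[-9.6,1,0],"turn":[4.84,0.23,4.89]},{"fingers":40,"travel":[-9.6,1,0],"turn":[4.84,0.23,4.89]},{"fingers":40,"travel":[-9.6,1,0],"turn":[4.84,0.23,4.89]},{"fingers":40,"travel":[-9.6,1,-10],"turn":[4.84,0.23,4.89]},{"fingers":40,"travel":[-9.6,1,-10],"turn":[4.84,0.23,4.89]}]'|egrep 'pos|ft'
python3 -m handwheel '[{"fingers":40,"travel":[-9.6,1,-10],"turn":[4.84,0.23,4.89]},{"fingers":40,"travel":[-9.6,1,-10],"turn":[4.84,0.23,4.89]},{"fingers":40,"travel":[-9.6,1,-10],"turn":[4.84,0.23,4.89]},{"fingers":40,"travel":[-9.6,1,-10],"turn":[4.84,0.23,4.89]},{"fingers":40,"travel":[-9.6,1,-10],"turn":[4.84,0.23,4.89]},{"fingers":40,"travel":[-9.6,1,-10],"turn":[4.84,0.23,4.89]},{"fingers":40,"travel":[-9.6,1,-10],"turn":[4.84,0.23,4.89]},{"fingers":40,"travel":[-9.6,1,-10],"turn":[4.84,0.23,4.89]}]'|egrep 'pos|ft'
python3 -m handwheel '[{"fingers":40,"travel":[-9.6,1,0],"turn":[4.84,0.23,4.89]},{"fingers":40,"travel":[0,0,0],"turn":[0,0,0]},{"fingers":40,"travel":[0,0,0],"turn":[0,0,0]},{"fingers":40,"travel":[0,0,0],"turn":[0,0,0]}]'|egrep 'pos|ft'
python3 - <<'E'
from h import *
from cell import bot
go((.4537,.0756,-.0155),tool(-2.9,30,False))
c=bot.camera("wrist");print([(np.round(r[0]),np.round(r[1]),round(r[2],1)) for r,a in blobs(c["frame"],300,20000)])
hh=np.array([.9987,-.0506,0]);print([proj(c,np.array([.4337,.0766,.022])+s*hh).round(0) for s in(-.06,.06)])
cv2.imwrite("pics/w5.png",c["frame"][:,:,::-1])
E
```

```text
tcp_pos: [0.6157, 0.056, 0.2333]
ft_force: [0.8, 0.4, 0.7]
tcp_pos: [0.5395, 0.0641, 0.2142]
ft_force: [-0.4, 1.2, 1.0]
tcp_pos: [0.4622, 0.0719, 0.1334]
ft_force: [-0.5, -0.3, -0.5]
tcp_pos: [0.4539, 0.0728, 0.134]
ft_force: [-0.1, 0.0, 0.2]
go [  -0.2    2.8 -149.5] [0.2 0.9 0. ] N 4 per row [ -0.    0.7 -37.4] [0.05 0.21 0.01] t 41.92 q [  1.   7. 104.   2.  98. -86.] F [-0.1  0.   0.2] w 39.9
[(array([285., 234.]), array([101.,  22.]), 90.0)]
[array([282., 183.]), array([282., 301.])]
```

View pics/w5.png

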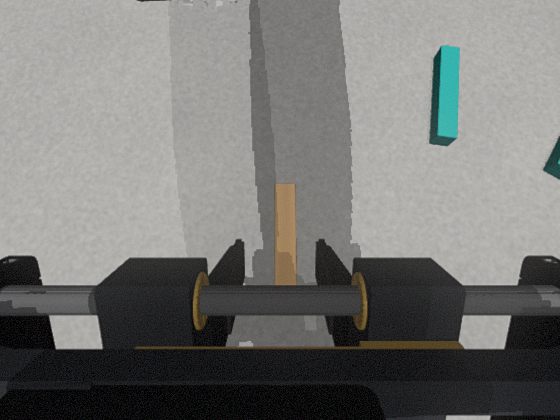

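The last batten is at (285,234), aligned between the fingers. Going down.

```bash
python3 -m handwheel '[{"fingers":40,"travel":[0,3,-36],"turn":[0,0.8,0]},{"fingers":40,"travel":[0,0,-36],"turn":[0,0,0]},{"fingers":40,"travel":[0,0,-36],"turn":[0,0,0]},{"fingers":40,"travel":[0,0,-28],"turn":[0,0,0]},{"fingers":40,"travel":[0,0,-13],"turn":[0,0,0]},{"fingers":40,"travel":[0,0,0],"turn":[0,0,0]},{"fingers":40,"travel":[0,0,0],"turn":[0,0,0]},{"fingers":40,"travel":[0,0,0],"turn":[0,0,0]}]' 30|egrep 'pos|ft'
python3 -m handwheel '[{"fingers":0,"travel":[0,0,0],"turn":[0,0,0]},{"fingers":0,"travel":[0,0,0],"turn":[0,0,0]},{"fingers":0,"travel":[0,0,0],"turn":[0,0,0]},{"fingers":0,"travel":[0,0,0],"turn":[0,0,0]},{"fingers":0,"travel":[0,0,0],"turn":[0,0,0]},{"fingers":0,"travel":[0,0,0],"turn":[0,0,0]}]'|egrep 'pos|fo|wid'
python3 -c "
from h import *
place((.4337,.0766),-2.9,4)"
```

```text
tcp_pos: [0.455, 0.0759, -0.0138]
ft_force: [0.6, 0.5, -0.2]
tcp_pos: [0.4539, 0.0759, -0.0146]
ft_force: [0.7, 1.8, 5.4]
grip_width: 0.0221
grasp_force: 29.9
final tcp [0.5959 0.0701 0.0902] lat -0.0003
go [142.   -5.8 209.6] [-121.8   -6.  -121.4] N 25 per row [ 5.7 -0.2  8.4] [-4.87 -0.24 -4.85] t 43.13 q [  1.  18. 107.   2.  85. -86.] F [0.7 1.8 5.4] w 22.1
go [142.   -5.8 209.6] [133.1   6.5 132.6] N 27 per row [ 5.3 -0.2  7.8] [4.93 0.24 4.91] t 43.13 q [  1.  18. 107.   2.  85. -86.] F [0.7 1.8 5.4] w 22.1
```

```bash
python3 -m handwheel '[{"fingers":0,"travel":[0,0,15],"turn":[0,0,0]},{"fingers":0,"travel":[0,0,35],"turn":[0,0,0]},{"fingers":0,"travel":[0,0,40],"turn":[-4.87,-0.24,-4.85]},{"fingers":0,"travel":[0,0,40],"turn":[-4.87,-0.24,-4.85]},{"fingers":0,"travel":[0,0,40],"turn":[-4.87,-0.24,-4.85]},{"fingers":0,"travel":[0,0,40],"turn":[-4.87,-0.24,-4.85]},{"fingers":0,"travel":[0,0,20],"turn":[-4.87,-0.24,-4.85]},{"fingers":0,"travel":[0,0,0],"turn":[-4.87,-0.24,-4.85]}]'|egrep 'pos|fo|wid'
python3 -m handwheel '[{"fingers":0,"travel":[0,0,0],"turn":[-4.87,-0.24,-4.85]},{"fingers":0,"travel":[0,0,0],"turn":[-4.87,-0.24,-4.85]},{"fingers":0,"travel":[0,0,0],"turn":[-4.87,-0.24,-4.85]},{"fingers":0,"travel":[0,0,0],"turn":[-4.87,-0.24,-4.85]},{"fingers":0,"travel":[0,0,0],"turn":[-4.87,-0.24,-4.85]},{"fingers":0,"travel":[0,0,0],"turn":[-4.87,-0.24,-4.85]},{"fingers":0,"travel":[0,0,0],"turn":[-4.87,-0.24,-4.85]},{"fingers":0,"travel":[0,0,0],"turn":[-4.87,-0.24,-4.85]}]'|egrep 'pos|ft'
python3 -m handwheel '[{"fingers":0,"travel":[7,0,0],"turn":[-4.87,-0.24,-4.85]},{"fingers":0,"travel":[10,0,0],"turn":[-4.87,-0.24,-4.85]},{"fingers":0,"travel":[10,0,0],"turn":[-4.87,-0.24,-4.85]},{"fingers":0,"travel":[10,0,0],"turn":[-4.87,-0.24,-4.85]},{"fingers":0,"travel":[10,0,0],"turn":[-4.87,-0.24,-4.85]},{"fingers":0,"travel":[10,0,0],"turn":[-4.87,-0.24,-4.85]},{"fingers":0,"travel":[10,0,0],"turn":[-4.87,-0.24,-4.85]},{"fingers":0,"travel":[10,0,0],"turn":[-4.87,-0.24,-4.85]}]'|egrep 'pos|ft'
python3 -m handwheel '[{"fingers":0,"travel":[20,-2,0],"turn":[-4.87,-0.24,-4.85]},{"fingers":0,"travel":[20,-2,0],"turn":[-4.87,-0.24,-4.85]},{"fingers":0,"travel":[20,-2,0],"turn":[-4.87,-0.24,-4.85]},{"fingers":0,"travel":[5,0,0],"turn":[0,0,0]},{"fingers":0,"travel":[0,0,0],"turn":[0,0,0]},{"fingers":0,"travel":[0,0,0],"turn":[0,0,0]},{"fingers":0,"travel":[0,0,0],"turn":[0,0,0]}]'|egrep 'pos|fo|wid'
python3 -c "
from h import *
go((.5959,.0701,.092),tool(8.35,60,True))"
```

```text
tcp_pos: [0.4558, 0.0761, 0.2213]
ft_force: [0.4, -0.4, -0.6]
grip_width: 0.0217
grasp_force: 29.9
tcp_pos: [0.4528, 0.0759, 0.2148]
ft_force: [0.3, -0.2, -0.1]
tcp_pos: [0.5303, 0.0759, 0.2145]
ft_force: [-0.0, 0.4, -0.2]
tcp_pos: [0.5944, 0.0703, 0.2149]
ft_force: [-0.3, 0.6, -0.8]
grip_width: 0.0218
grasp_force: 29.9
go [   1.5   -0.2 -122.9] [-0.1 -0.  -0.2] N 4 per row [  0.4  -0.  -30.7] [-0.03 -0.   -0.04] t 45.72 q [  4.  40.  64.  -6. 135.  83.] F [-0.3  0.6 -0.8] w 21.8
```

```bash
python3 -m handwheel '[{"fingers":0,"travel":[1.5,0,-20],"turn":[0,0,0]},{"fingers":0,"travel":[0,0,-16],"turn":[0,0,0]},{"fingers":0,"travel":[0,0,-14],"turn":[0,0,0]},{"fingers":0,"travel":[0,0,-14],"turn":[0,0,0]},{"fingers":0,"travel":[0,0,-14],"turn":[0,0,0]},{"fingers":0,"travel":[0,0,-14],"turn":[0,0,0]},{"fingers":0,"travel":[0,0,-14],"turn":[0,0,0]},{"fingers":0,"travel":[0,0,0],"turn":[0,0,0]}]'|egrep 'pos|fo|wid'
python3 -m handwheel '[{"fingers":0,"travel":[0,0,-10],"turn":[0,0,0]},{"fingers":0,"travel":[0,0,-7],"turn":[0,0,0]},{"fingers":0,"travel":[0,0,0],"turn":[0,0,0]},{"fingers":0,"travel":[0,0,0],"turn":[0,0,0]},{"fingers":0,"travel":[0,0,0],"turn":[0,0,0]}]'|egrep 'pos|fo|wid'
```

```text
tcp_pos: [0.595, 0.0696, 0.1044]
ft_force: [0.3, -0.6, -1.0]
grip_width: 0.0216
grasp_force: 29.9
tcp_pos: [0.597, 0.0698, 0.0918]
ft_force: [1.0, -1.0, -0.4]
grip_width: 0.0215
grasp_force: 30.0
```

```bash
python3 -m handwheel '[{"fingers":46,"travel":[0,0,-1],"turn":[0,0,0]},{"fingers":46,"travel":[0,0,0],"turn":[0,0,0]},{"fingers":46,"travel":[0,0,0],"turn":[0,0,0]},{"fingers":46,"travel":[0,0,0],"turn":[0,0,0]},{"fingers":46,"travel":[12,2,7],"turn":[0,0,0]},{"fingers":46,"travel":[26,4,15],"turn":[0,0,0]},{"fingers":46,"travel":[26,4,15],"turn":[0,0,0]},{"fingers":46,"travel":[26,4,20],"turn":[0,0,0]}]'|egrep 'pos|fo|wid'
python3 -m handwheel '[{"fingers":60,"travel":[0,0,38],"turn":[0,0,0]},{"fingers":60,"travel":[0,0,38],"turn":[0,0,0]}]'|egrep 'pos|fo|wid'
python3 - <<'E'
from h import *
from cell import bot
import pickle
c=bot.camera("side");pickle.dump(c,open("s5.pkl","wb"))
cv2.imwrite("pics/rack5.png",cv2.resize(c["frame"][120:240,220:340],(600,600),interpolation=2)[:,:,::-1])
n=np.array([-.145,.989,0])
for i in range(5):
    C=np.array([.6375,-.037,0])+(i-2)*.056*n;print(i,"top px pred",(((proj(c,C+[0,0,.13])-[220,120])*5).round(0)),((proj(c,C+[0,0,.06])-[220,120])*5).round(0))
E
```

```text
tcp_pos: [0.6868, 0.0839, 0.1472]
ft_force: [-0.1, 0.1, -1.4]
grip_width: 0.0464
grasp_force: 0.0
tcp_pos: [0.6866, 0.0839, 0.2197]
ft_force: [-0.2, -0.5, 0.7]
grip_width: 0.0542
grasp_force: 0.0
0 top px pred [154. 154.] [158. 241.]
1 top px pred [154. 203.] [159. 292.]
2 top px pred [155. 255.] [159. 345.]
3 top px pred [155. 311.] [159. 401.]
4 top px pred [155. 370.] [160. 462.]
```

View pics/rack5.png

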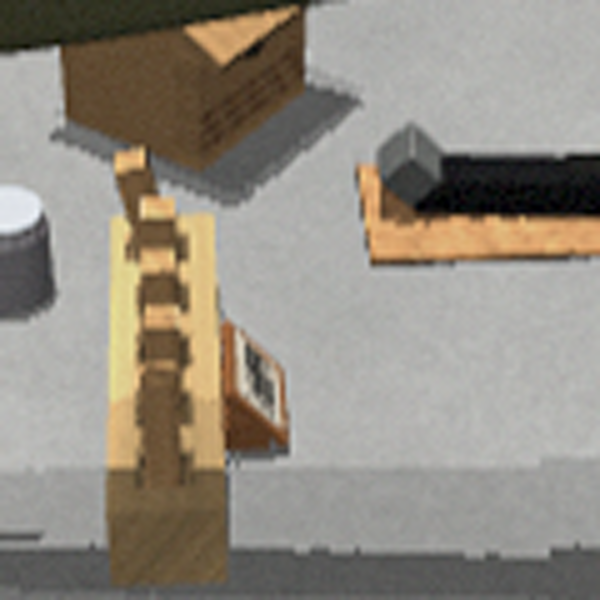

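Tops of the battens in pockets 1–4 are at (155,207), (157,258), (160,315) and (160,375), as predicted for upright. Pocket 0's top is at (130,155) instead of (154,154), leaning against its rim by about 11°. There is plenty of time, so I'll regrasp it and set it upright.

```bash
python3 -m handwheel '[{"fingers":40,"travel":[9,-27,0],"turn":[0,0,0]},{"fingers":40,"travel":[9,-37,0],"turn":[0,0,0]},{"fingers":40,"travel":[9,-40,0],"turn":[-0.24,1.62,0]},{"fingers":40,"travel":[9,-40,0],"turn":[0.24,-1.62,0]},{"fingers":40,"travel":[9,-37,0],"turn":[0,0,0]},{"fingers":40,"travel":[8,-30,0],"turn":[0,0,0]},{"fingers":40,"travel":[0,-9,0],"turn":[0,0,0]},{"fingers":40,"travel":[0,0,0],"turn":[0,0,0]}]'|egrep 'pos|ft'
python3 -c "
from h import *
go((.724,-.136,.136),tool(8.35,71.5,True))
go((.6393,-.1486,.107),tool(8.35,71.5,True))"
```

```text
tcp_pos: [0.7393, -0.1396, 0.2225]
ft_force: [-0.0, 0.5, -0.5]
go [-15.3   3.6 -86.5] [-1.7 11.4  0.2] N 3 per row [ -5.1   1.2 -28.8] [-0.56  3.79  0.06] t 48.35 q [ -9.  64.  26. -27. 146.  59.] F [-0.   0.5 -0.5] w 39.9
go [-100.    -9.  -115.5] [-1.7 11.4  0.2] N 4 per row [-25.   -2.3 -28.9] [-0.42  2.84  0.05] t 48.35 q [ -9.  64.  26. -27. 146.  59.] F [-0.   0.5 -0.5] w 39.9
```

```bash
python3 -m handwheel '[{"fingers":40,"travel":[-11,1,-26],"turn":[0,0,0]},{"fingers":40,"travel":[-12,1,-27],"turn":[0,0,0]},{"fingers":40,"travel":[0,0,-26],"turn":[0,0,0]},{"fingers":40,"travel":[0,0,0],"turn":[0,0,0]},{"fingers":40,"travel":[0,0,0],"turn":[0,0,0]},{"fingers":40,"travel":[0,0,0],"turn":[0,0,0]}]'|egrep 'pos|ft'
python3 -c "
from h import *
go((.6393,-.1486,.098),tool(8.35,60,True))"
```

```text
tcp_pos: [0.7172, -0.1329, 0.1464]
ft_force: [-0.1, 0.1, 0.4]
go [-77.9 -15.7 -48.4] [-0.   0.1 -0.1] N 3 per row [-26.   -5.2 -16.1] [-0.01  0.03 -0.05] t 48.85 q [ -8.  61.  38. -22. 138.  65.] F [-0.1  0.1  0.4] w 39.9
```

```bash
python3 -m handwheel '[{"fingers":40,"travel":[-20,-6,-12.5],"turn":[0,0,0]},{"fingers":40,"travel":[-20,-4,-12.5],"turn":[0,0,0]},{"fingers":40,"travel":[-20,-3,-12.5],"turn":[0,0,0]},{"fingers":40,"travel":[-17.5,-2.5,-11],"turn":[0,0,0]},{"fingers":40,"travel":[0,0,0],"turn":[0,0,0]},{"fingers":40,"travel":[0,0,0],"turn":[0,0,0]},{"fingers":40,"travel":[0,0,0],"turn":[0,0,0]}]'|egrep 'pos|ft'
python3 -m handwheel '[{"fingers":0,"travel":[0,0,0],"turn":[0,0,0]},{"fingers":0,"travel":[0,0,0],"turn":[0,0,0]},{"fingers":0,"travel":[0,0,0],"turn":[0,0,0]},{"fingers":0,"travel":[0,0,0],"turn":[0,0,0]},{"fingers":0,"travel":[0,0,0],"turn":[0,0,0]}]' 15|egrep 'pos|fo|wid'
python3 -c "
from h import *
go((.6274,-.1503,.095),tool(8.35,48.5,True))"
```

```text
tcp_pos: [0.6412, -0.1496, 0.0986]
ft_force: [0.4, 0.2, 0.5]
tcp_pos: [0.6397, -0.1496, 0.0963]
ft_force: [1.9, 0.8, 1.7]
grip_width: 0.0218
grasp_force: 15.0
go [-12.3  -0.7  -1.3] [  1.6 -11.3  -0.1] N 2 per row [-6.2 -0.4 -0.7] [ 0.82 -5.65 -0.04] t 49.85 q [-10.  52.  58. -20. 127.  68.] F [1.9 0.8 1.7] w 21.8
```

```bash
python3 -m handwheel '[{"fingers":0,"travel":[0,0,4],"turn":[0,0,0]},{"fingers":0,"travel":[-3,-0.2,0],"turn":[0.4,-2.83,0]},{"fingers":0,"travel":[-3,-0.2,0],"turn":[0.4,-2.83,0]},{"fingers":0,"travel":[-3,-0.2,0],"turn":[0.4,-2.83,0]},{"fingers":0,"travel":[-3,-0.2,0],"turn":[0.4,-2.83,0]},{"fingers":0,"travel":[0,0,0],"turn":[0,0,0]},{"fingers":0,"travel":[0,0,0],"turn":[0,0,0]}]'|egrep 'pos|fo|wid'
python3 -m handwheel '[{"fingers":0,"travel":[0,0,-4],"turn":[0,0,0]},{"fingers":0,"travel":[0,0,-2],"turn":[0,0,0]},{"fingers":0,"travel":[0,0,0],"turn":[0,0,0]},{"fingers":0,"travel":[0,0,0],"turn":[0,0,0]}]'|egrep 'pos|fo|wid'
```

```text
tcp_pos: [0.6271, -0.1508, 0.1012]
ft_force: [-0.1, 0.4, -0.3]
grip_width: 0.0219
grasp_force: 15.0
tcp_pos: [0.6268, -0.1503, 0.0924]
ft_force: [0.1, 0.6, -0.7]
grip_width: 0.0216
grasp_force: 15.0
```

Release, back out along the tool axis, rise and look.

```bash
python3 -m handwheel '[{"fingers":40,"travel":[0,0,0],"turn":[0,0,0]},{"fingers":40,"travel":[0,0,0],"turn":[0,0,0]},{"fingers":40,"travel":[0,0,0],"turn":[0,0,0]},{"fingers":40,"travel":[0,0,0],"turn":[0,0,0]},{"fingers":40,"travel":[8,1.2,7],"turn":[0,0,0]},{"fingers":40,"travel":[18,2.6,16],"turn":[0,0,0]},{"fingers":40,"travel":[22,3.2,20],"turn":[0,0,0]},{"fingers":40,"travel":[22,3.2,20],"turn":[0,0,0]}]'|egrep 'pos|fo|wid'
python3 -m handwheel '[{"fingers":60,"travel":[10,10,38],"turn":[0,0,0]},{"fingers":60,"travel":[0,20,38],"turn":[0,0,0]},{"fingers":60,"travel":[0,20,38],"turn":[0,0,0]},{"fingers":60,"travel":[0,30,10],"turn":[0,0,0]}]'|egrep 'pos|fo|wid'
python3 - <<'E'
from h import *
from cell import bot
import pickle
c=bot.camera("side");t=bot.camera("top");pickle.dump({"side":c,"top":t},open("s6.pkl","wb"))
im=np.hstack([cv2.resize(c["frame"][120:240,220:340],(400,400),interpolation=2),cv2.resize(t["frame"][170:300,370:500],(400,400),interpolation=2)])
cv2.imwrite("pics/rack6.png",im[:,:,::-1])
E
```

```text
tcp_pos: [0.6973, -0.1402, 0.1577]
ft_force: [0.5, 0.6, -0.4]
grip_width: 0.0401
grasp_force: 0.0
tcp_pos: [0.7082, -0.0626, 0.2866]
ft_force: [0.9, 0.6, 2.2]
grip_width: 0.0586
grasp_force: 0.0
```

View pics/rack6.png

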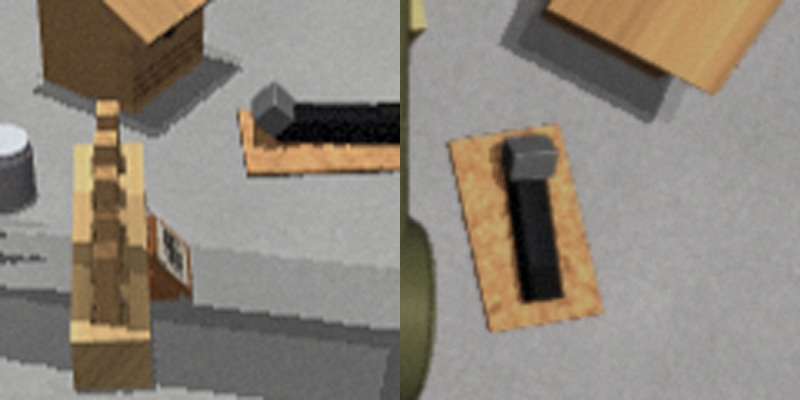

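All five now stand upright; pocket 0's top is at (107,108), in line with the row. The scanner lies on its pad, with its bar running from (542,300) to (529,181) in the right half. That was my 15th picture, one over the allowance, so I'll look at no more and use numbers only.

```bash
cat >> h.py <<'E'
def scanpad(c,box=(380,195,450,290)):
    x0,y0,x1,y1=box;f=c["frame"][y0:y1,x0:x1];g=cv2.cvtColor(f,cv2.COLOR_RGB2HSV)
    def big(m):
        cs,_=cv2.findContours(m,cv2.RETR_EXTERNAL,cv2.CHAIN_APPROX_NONE);return max(cs,key=cv2.contourArea)+np.array([x0,y0])
    dark=(g[:,:,2]<45).astype(np.uint8);cork=((g[:,:,1]>90)&(g[:,:,2]>90)).astype(np.uint8)
    cork=cv2.morphologyEx(cork|dark,cv2.MORPH_OPEN,np.ones((3,3),np.uint8))
    return big(dark),big(cork)
E
python3 - <<'E'
from h import *
import pickle
a=pickle.load(open("a.pkl","rb"));b=pickle.load(open("s6.pkl","rb"))
for d in(a,b):
    for n,z,box in(("top",(.042,.008),(380,195,450,290)),("side",(.042,.008),(285,140,360,180))):
        c=d[n];D,P=scanpad(c,box)
        for nm,cn,zz in(("bar",D,z[0]),("pad",P,z[1])):
            w=np.array([onz(c,p,zz)[:2] for p in cn[:,0].astype(float)],np.float32)
            r=cv2.minAreaRect(w*1000);print(n,nm,np.round(r[0],1),np.round(r[1],1),round(r[2],1),cv2.contourArea(cn))
E
```

```text
top bar [ 432.6 -292.2] [158.2  40.5] 4.8 476.0
top pad [ 428.7 -298. ] [198.  119.9] 9.3 1927.5
side bar [ 420.8 -269. ] [140.5  69.3] 5.8 355.0
side pad [ 427.2 -292.3] [197.7 128.4] 9.6 835.5
top bar [ 431.  -292.3] [155.   39.6] 4.9 454.5
top pad [ 428.7 -298. ] [198.  119.9] 9.3 1922.0
side bar [ 419.2 -269.1] [137.3  69.3] 5.8 349.5
side pad [ 426.  -290.9] [200.7 127.3] 5.8 865.5
```

```bash
python3 - <<'E'
from h import *
import pickle
b=pickle.load(open("s6.pkl","rb"))["top"]
f=lambda X,Y:onz(b,(370+(X-400)/3.077-.3,170+Y/3.077-.3),.042)
ne=f(542,300);fe=f(529,181);print(ne,fe,np.degrees(np.arctan2(*(fe-ne)[1::-1])))
go((.44,-.292,.15),tool(4.9,0,True))
E
```

```text
[ 0.35221805 -0.29870716  0.042     ] [ 0.47089927 -0.29362931  0.042     ] 2.4499431407611874
go [-268.3 -234.6 -134.2] [  5.8 -47.7  -3.5] N 10 per row [-26.8 -23.5 -13.4] [ 0.58 -4.77 -0.35] t 51.87 q [ -5.  47.  42. -15. 137.  70.] F [0.5 0.2 0.6] w 59.7
```

```bash
python3 -m handwheel '[{"fingers":60,"travel":[-26.8,-23.5,0],"turn":[0.58,-4.77,-0.35]},{"fingers":60,"travel":[-26.8,-23.5,0],"turn":[0.58,-4.77,-0.35]},{"fingers":60,"travel":[-26.8,-23.5,0],"turn":[0.58,-4.77,-0.35]},{"fingers":60,"travel":[-26.8,-23.5,-10],"turn":[0.58,-4.77,-0.35]},{"fingers":60,"travel":[-26.8,-23.5,-20],"turn":[0.58,-4.77,-0.35]},{"fingers":60,"travel":[-26.8,-23.5,-25],"turn":[0.58,-4.77,-0.35]},{"fingers":60,"travel":[-26.8,-23.5,-25],"turn":[0.58,-4.77,-0.35]},{"fingers":60,"travel":[-26.8,-23.5,-25],"turn":[0.58,-4.77,-0.35]}]'|egrep 'pos|ft'
python3 -m handwheel '[{"fingers":60,"travel":[-26.8,-23.5,-25],"turn":[0.58,-4.77,-0.35]},{"fingers":60,"travel":[-26.8,-23.5,0],"turn":[0.58,-4.77,-0.35]},{"fingers":60,"travel":[0,0,0],"turn":[0,0,0]},{"fingers":60,"travel":[0,0,0],"turn":[0,0,0]},{"fingers":60,"travel":[0,0,0],"turn":[0,0,0]},{"fingers":60,"travel":[0,0,0],"turn":[0,0,0]}]'|egrep 'pos|ft'
python3 - <<'E'
from h import *
from cell import bot
import pickle
c=bot.camera("wrist");pickle.dump(c,open("w6.pkl","wb"))
go((.44,-.292,.15),tool(4.9,0,True))
S=lambda x,y,z:np.array([.427+np.cos(.06)*x-np.sin(.06)*y,-.2955+np.sin(.06)*x+np.cos(.06)*y,.008+z])
for p in((-.075,.017,.034),(-.075,-.017,.034),(.05,.017,.034),(.05,-.017,.034),(.0804,0,.0216)):print(p,proj(c,S(*p)).round(0))
g=cv2.cvtColor(c["frame"],cv2.COLOR_RGB2HSV)
for y in range(0,300,15):
    print(y,"".join("#" if v<40 else ("o" if s>90 else ".") for v,s in zip(g[y,150:410:4,2],g[y,150:410:4,1])))
E
```

```text
tcp_pos: [0.4945, -0.2476, 0.1758]
ft_force: [0.2, -1.1, -0.3]
tcp_pos: [0.4449, -0.2923, 0.1535]
ft_force: [0.6, 0.5, -0.3]
go [-5.2  0.  -3.4] [-0.2 -0.5 -0. ] N 1 per row [-5.2  0.  -3.4] [-0.19 -0.51 -0.03] t 53.08 q [-39.  -6. 111.  -0.  76.  46.] F [-0.2  0.8 -0.1] w 60.1
(-0.075, 0.017, 0.034) [264. 286.]
(-0.075, -0.017, 0.034) [296. 287.]
(0.05, 0.017, 0.034) [266. 169.]
(0.05, -0.017, 0.034) [302. 170.]
(0.0804, 0, 0.0216) [285. 136.]
0 o.oooooooo............................................ooooooooooo
15 ..........................................................ooooooo
30 ...............................................................oo
45 .................................................................
60 .................................................................
75 .................................................................
90 .................................................................
105 .................................................................
120 ..................ooo.ooo...o.oooooo.oo.....oo...................
135 ..................ooooo.oooo.............oooooo..................
150 ..................oooooooo.o.............o..o.o..................
165 ...................oooo.oooo............oooo.oo..................
180 ...................ooooooooooo........ooooooooo..................
195 ....................ooooooooooo.......ooooooooo..................
210 ....................ooooooooooo.......ooooooooo..................
225 .....................ooooooooo.......#ooooooooo..................
240 .....................ooooooooooo.##o.#ooooooooo..................
255 ...............##.....oooooooo..#....o.ooooooo...................
270 .#..##.....#.#..###...oooooooo#......ooooooooo...................
285 ##ooo..##....#..#......ooooooo.......oooooooooo#..............oo.
```

```bash
python3 - <<'E'
from h import *
import pickle
c=pickle.load(open("w6.pkl","rb"));f=c["frame"].astype(int)
for y in(150,190,205,220,235,265,285):print(y,[tuple(v) for v in f[y,258:318:4]])
L=[]
for y in range(185,290,2):
    sat=f[y,:,0]-f[y,:,2];m=np.where(cv2.blur((sat<25).astype(np.float32)[None],(5,1))[0][250:320]>.5)[0]
    if len(m):L.append((y,m[0]+250,m[-1]+250))
print(L[::4])
E
```

```text
150 [(np.int64(137), np.int64(106), np.int64(74)), (np.int64(141), np.int64(141), np.int64(136)), (np.int64(139), np.int64(137), np.int64(132)), (np.int64(139), np.int64(136), np.int64(134)), (np.int64(138), np.int64(138), np.int64(133)), (np.int64(136), np.int64(133), np.int64(128)), (np.int64(135), np.int64(133), np.int64(132)), (np.int64(138), np.int64(136), np.int64(131)), (np.int64(134), np.int64(132), np.int64(128)), (np.int64(140), np.int64(138), np.int64(132)), (np.int64(133), np.int64(133), np.int64(127)), (np.int64(134), np.int64(133), np.int64(126)), (np.int64(133), np.int64(132), np.int64(125)), (np.int64(138), np.int64(118), np.int64(91)), (np.int64(193), np.int64(166), np.int64(120))]
190 [(np.int64(125), np.int64(92), np.int64(64)), (np.int64(121), np.int64(95), np.int64(65)), (np.int64(99), np.int64(75), np.int64(49)), (np.int64(46), np.int64(40), np.int64(33)), (np.int64(44), np.int64(33), np.int64(24)), (np.int64(43), np.int64(39), np.int64(37)), (np.int64(47), np.int64(42), np.int64(39)), (np.int64(43), np.int64(38), np.int64(32)), (np.int64(52), np.int64(46), np.i
[... 3482 characters left out ...]
, (np.int64(114), np.int64(90), np.int64(60)), (np.int64(113), np.int64(89), np.int64(63)), (np.int64(102), np.int64(79), np.int64(57)), (np.int64(108), np.int64(82), np.int64(59))]
[(185, np.int64(268), np.int64(300)), (193, np.int64(267), np.int64(300)), (201, np.int64(268), np.int64(300)), (209, np.int64(268), np.int64(299)), (217, np.int64(268), np.int64(299)), (225, np.int64(267), np.int64(299)), (233, np.int64(268), np.int64(297)), (241, np.int64(268), np.int64(298)), (249, np.int64(268), np.int64(298)), (257, np.int64(268), np.int64(298)), (265, np.int64(267), np.int64(297)), (273, np.int64(268), np.int64(297)), (281, np.int64(268), np.int64(297)), (289, np.int64(250), np.int64(319))]
```

```bash
python3 - <<'E'
from h import *
import pickle
c=pickle.load(open("w6.pkl","rb"));f=c["frame"].astype(int)
a=onz(c,(282.7,280),.042);b=onz(c,(284.2,190),.042);print(a,b,"yaw",np.degrees(np.arctan2(*(b-a)[1::-1])), "width",np.linalg.norm(onz(c,(268,230),.042)-onz(c,(298.5,230),.042)))
# grey head rows along its middle, window (amber?) and pad far edge
for x in(275,285,300):print(x,[(y,*f[y,x]) for y in range(112,190,6)])
u=(b-a)/np.linalg.norm(b-a);o=a+u*((np.array([.4272,-.2955,.042])-a)@u);print("origin",o)
R=lambda p:o-[0,0,.034]+u*p[0]+np.cross([0,0,1],u)*p[1]+[0,0,p[2]]
print("head apex top (68,0,58)",proj(c,R((.068,0,.058))),"front apex (92,0,34)",proj(c,R((.092,0,.034))),"rear apex (44,0,34)",proj(c,R((.044,0,.034))))
E
```

```text
[ 0.36016789 -0.30171989  0.042     ] [ 0.45654608 -0.29466455  0.042     ] yaw 4.186854752784795 width 0.030820395332952888
275 [(112, np.int64(176), np.int64(176), np.int64(172)), (118, np.int64(192), np.int64(156), np.int64(112)), (124, np.int64(188), np.int64(150), np.int64(106)), (130, np.int64(120), np.int64(119), np.int64(115)), (136, np.int64(124), np.int64(124), np.int64(117)), (142, np.int64(121), np.int64(122), np.int64(115)), (148, np.int64(120), np.int64(120), np.int64(114)), (154, np.int64(115), np.int64(112), np.int64(108)), (160, np.int64(109), np.int64(109), np.int64(103)), (166, np.int64(111), np.int64(107), np.int64(102)), (172, np.int64(103), np.int64(104), np.int64(98)), (178, np.int64(59), np.int64(52), np.int64(53)), (184, np.int64(51), np.int64(41), np.int64(34))]
285 [(112, np.int64(169), np.int64(168), np.int64(167)), (118, np.int64(194), np.int64(156), np.int64(113)), (124, np.int64(198), np.int64(173), np.int64(124)), (130, np.int64(118), np.int64(117), np.int64(110)), (136, np.int64(121), np.int64(119), np.int64(117)), (142, np.int64(126), np.int64(125), 
[... 533 characters left out ...]
130, np.int64(120), np.int64(119), np.int64(115)), (136, np.int64(124), np.int64(122), np.int64(118)), (142, np.int64(123), np.int64(123), np.int64(117)), (148, np.int64(122), np.int64(121), np.int64(115)), (154, np.int64(114), np.int64(114), np.int64(108)), (160, np.int64(101), np.int64(99), np.int64(95)), (166, np.int64(101), np.int64(101), np.int64(95)), (172, np.int64(96), np.int64(94), np.int64(89)), (178, np.int64(44), np.int64(38), np.int64(29)), (184, np.int64(40), np.int64(33), np.int64(26))]
origin [ 0.42729559 -0.29680582  0.042     ]
head apex top (68,0,58) [285.14754532 151.83872586] front apex (92,0,34) [285.30901602 123.4590386 ] rear apex (44,0,34) [284.44910846 175.05349261]
```

```bash
python3 -m handwheel '[{"fingers":60,"travel":[-4.5,-3.6,-30],"turn":[-0.2,-0.5,-0.6]},{"fingers":60,"travel":[0,0,-35],"turn":[0,0,0]},{"fingers":60,"travel":[0,0,-35],"turn":[0,0,0]},{"fingers":60,"travel":[0,0,-30],"turn":[0,0,0]},{"fingers":60,"travel":[0,0,-15],"turn":[0,0,0]},{"fingers":60,"travel":[0,0,0],"turn":[0,0,0]},{"fingers":60,"travel":[0,0,0],"turn":[0,0,0]},{"fingers":60,"travel":[0,0,0],"turn":[0,0,0]}]'|egrep 'pos|ft'
python3 -c "
from h import *
go((.4405,-.2959,-.014),tool(4.3,0,True))"
```

```text
tcp_pos: [0.4412, -0.2964, 0.0096]
ft_force: [-0.0, 0.5, 0.4]
go [ -0.7   0.5 -23.6] [ 0.1  0.1 -0. ] N 1 per row [ -0.7   0.5 -23.6] [ 0.08  0.08 -0.01] t 53.75 q [-40.   2. 118.  -0.  60.  46.] F [-0.   0.5  0.4] w 60.4
```

```bash
python3 -m handwheel '[{"fingers":60,"travel":[-0.7,0.5,-10],"turn":[0,0,0]},{"fingers":60,"travel":[0,0,-8],"turn":[0,0,0]},{"fingers":60,"travel":[0,0,-4],"turn":[0,0,0]},{"fingers":60,"travel":[0,0,0],"turn":[0,0,0]},{"fingers":60,"travel":[0,0,0],"turn":[0,0,0]}]'|egrep 'pos|ft'
python3 -m handwheel '[{"fingers":0,"travel":[0,0,0],"turn":[0,0,0]},{"fingers":0,"travel":[0,0,0],"turn":[0,0,0]},{"fingers":0,"travel":[0,0,0],"turn":[0,0,0]},{"fingers":0,"travel":[0,0,0],"turn":[0,0,0]},{"fingers":0,"travel":[0,0,0],"turn":[0,0,0]},{"fingers":0,"travel":[0,0,0],"turn":[0,0,0]},{"fingers":0,"travel":[0,0,0],"turn":[0,0,0]},{"fingers":0,"travel":[0,0,0],"turn":[0,0,0]}]' 45|egrep 'pos|fo|wid'
python3 -c "
from h import *
go((.4405,-.2959,-.014),tool(4.3,0,True))"
```

```text
tcp_pos: [0.4383, -0.2954, -0.0143]
ft_force: [-0.2, 0.0, -0.4]
tcp_pos: [0.4387, -0.2958, -0.0138]
ft_force: [-0.0, -0.3, 1.6]
grip_width: 0.034
grasp_force: 45.0
go [ 1.8 -0.1 -0.2] [ 0.  -0.   0.1] N 1 per row [ 1.8 -0.1 -0.2] [ 0.   -0.01  0.1 ] t 54.83 q [-40.   4. 118.  -0.  57.  46.] F [-0.  -0.3  1.6] w 34.0
```

Gripped (34.0 mm, 45 N). Now I'll work out the tag and label poses from the stored pictures.

```bash
python3 - <<'E'
from h import *
import pickle
d=pickle.load(open("a.pkl","rb"));T,S=d["top"],d["side"]
def quad(c,box):
    x0,y0,x1,y1=box;f=cv2.resize(c["frame"][y0:y1,x0:x1],None,fx=4,fy=4,interpolation=2);g=cv2.cvtColor(f,cv2.COLOR_RGB2HSV)
    m=((g[:,:,1]<70)).astype(np.uint8)
    m=cv2.morphologyEx(m,cv2.MORPH_CLOSE,np.ones((9,9),np.uint8));n,l,st,ce=cv2.connectedComponentsWithStats(m)
    cy,cx=np.array(m.shape)//2;i=l[cy,cx] or np.argmax(st[1:,4])+1
    cn=max(cv2.findContours((l==i).astype(np.uint8),0,1)[0],key=cv2.contourArea);r=cv2.minAreaRect(cn)
    M=cv2.moments(cn);ctr=np.array([M["m10"],M["m01"]])/M["m00"]
    tf=lambda p:(np.array(p)+.5)/4-.5+[x0,y0]
    return tf(ctr),[tf(p) for p in cv2.boxPoints(r)],np.array(r[1])/4,r[2]
def fitlab(cams,slope,w,h,p0):   # model: label rectangle w along slope, h across
    obs=[]
    for c,b in cams:
        q=quad(c,b);print("quad",q[0].round(1),q[2].round(1),round(q[3],1));obs.append((c,q))
    def corners(p):
        a=p[3];H=np.array([np.cos(a),np.sin(a),0]);k=np.array([0,0,1.]);n=np.cross(k,H);s=np.radians(slope)
        e=np.cos(s)*H+np.sin(s)*k
        return [p[:3]+i*w/2*e+j*h/2*n for i,j in((1,1),(1,-1),(-1,-1),(-1,1))]
    return obs,corners
for nm,tb,sb,sl,w,h,p0 in(("roof",(448,140,482,172),(244,90,276,116),30,.045,.068,[.664,-.421,.165,-.5]),("tag",(322,189,342,200),(266,184,277,206),50,.042,.062,[.578,-.046,.035,.146])):
    obs,cor=fitlab([(T,tb),(S,sb)],sl,w,h,p0)
    x,e=tri([(c,q[0]) for c,q in obs]);print(nm,x.round(4),e.round(4),"top@z",onz(T,obs[0][1][0],.168 if nm=="roof" else .034).round(4),"side@z",onz(S,obs[1][1][0],.168 if nm=="roof" else .034).round(4))
    def rect(p,c):
        P=np.array([proj(c,v) for v in cor(p)],np.float32);return P
    def match(a,b):return min(np.sum((np.roll(np.array(b),i,0)-a)**2) for i in range(4))
    for c,q in obs:
        best=min((match(rect([*x,yw],c),qq),np.degrees(yw)) for yw in np.radians(np.arange(-60,61,1)) for qq in(q[1],q[1][::-1]));print("yaw fit",best)
E
```

```text
quad [464.9 156.2] [26.1 17.3] 27.3
quad [258.5 102.3] [12.8 15.5] 56.3
roof [ 0.6646 -0.4189  0.163 ] 0.0018 top@z [ 0.6648 -0.4167  0.168 ] side@z [ 0.6614 -0.408   0.168 ]
yaw fit (np.float64(9.19024948129686), np.float64(-27.0))
yaw fit (np.float64(9.050344847898486), np.float64(-36.0))
quad [331.9 194.3] [10.8 19.8] 90.0
quad [271.8 192.6] [21.8 10.8] 90.0
tag [ 0.5766 -0.0476  0.0423] 0.0019 top@z [ 0.5805 -0.0491  0.034 ] side@z [ 0.5759 -0.0571  0.034 ]
yaw fit (np.float64(4.423235250171274), np.float64(2.0))
yaw fit (np.float64(171.22145121521316), np.float64(10.0))
```

```bash
cat >> h.py <<'E'
def window():
    from cell import bot
    o=bot.observe();R=o["tcp_rot"]  # spun tool: x=h, y=-n, z=-k
    return o["tcp_pos"]+R@[.0682,0,-.0434], R@np.array([1,0,1])/2**.5
E
python3 -m handwheel '[{"fingers":0,"travel":[0,0,20],"turn":[0,0,0]},{"fingers":0,"travel":[0,0,30],"turn":[0,0,0]},{"fingers":0,"travel":[0,15,24],"turn":[0,0,0]},{"fingers":0,"travel":[0,25,0],"turn":[0.1,-0.7,0.6]},{"fingers":0,"travel":[0,30,0],"turn":[0.1,-0.7,0.6]},{"fingers":0,"travel":[0,30,0],"turn":[0.1,-0.7,0.6]},{"fingers":0,"travel":[0,30,0],"turn":[0.1,-0.7,0.6]},{"fingers":0,"travel":[0,30,0],"turn":[0.1,-0.7,0.6]}]'|egrep 'pos|fo|wid'
python3 -m handwheel '[{"fingers":0,"travel":[0,30,0],"turn":[0.1,-0.7,0.6]},{"fingers":0,"travel":[0,24,-4],"turn":[0.1,-0.7,0.5]},{"fingers":0,"travel":[0,15,-6],"turn":[0,0,0]},{"fingers":0,"travel":[0,0,0],"turn":[0,0,0]},{"fingers":0,"travel":[0,0,0],"turn":[0,0,0]},{"fingers":0,"travel":[0,0,0],"turn":[0,0,0]}]'|egrep 'pos|fo|wid'
python3 -c "
from h import *
go((.4387,-.0669,.0496),tool(8.35,-5,True));print(window())"
```

```text
tcp_pos: [0.4377, -0.1339, 0.0592]
ft_force: [0.5, -0.0, -2.2]
grip_width: 0.034
grasp_force: 45.0
tcp_pos: [0.4385, -0.067, 0.0499]
ft_force: [0.3, 0.5, -1.5]
grip_width: 0.0336
grasp_force: 45.0
go [ 0.2  0.1 -0.3] [-0.1 -0.1  0. ] N 1 per row [ 0.2  0.1 -0.3] [-0.15 -0.12  0.03] t 56.0 q [-17. -17. 130.   3.  62.  63.] F [ 0.3  0.5 -1.5] w 33.6
(array([ 0.50207888, -0.05779754,  0.09896817]), array([ 0.75663617,  0.11243054, -0.64409711]))
```

```bash
python3 - <<'E'
from h import *
from cell import bot
o=bot.observe();c=bot.camera("wrist");f=c["frame"].astype(int);R=o["tcp_rot"];P=o["tcp_pos"]
S=lambda p:proj(c,P+R@[p[0]-.0122,-p[1],-(p[2]+.0218)]).round(1)
print("head rear/apex/front pred",S((.044,0,.034)),S((.068,0,.058)),S((.092,0,.034)),"bar edges x",S((0,.017,.034)),S((0,-.017,.034)))
print("tag",proj(c,(.578,-.0465,.0345)).round(1))
x=int(S((.068,0,.058))[0]);print([(y,int(f[y,x].mean())) for y in range(100,200,5)])
y=int(S((.03,0,.034))[1]);print(y,[(i,int(f[y,i,0]),int(f[y,i].mean())) for i in range(250,320,4)])
for y in range(0,70,6):print(y,"".join("#" if v.mean()<70 else("o" if v[0]-v[2]>50 else("W" if v.mean()>190 else ".")) for v in f[y,200:380:3]))
E
```

```text
head rear/apex/front pred [280.6 216.2] [280.7 170.8] [280.7 106.7] bar edges x [246.2 301.8] [314.8 301.9]
tag [280.6  15.4]
[(100, 179), (105, 182), (110, 121), (115, 126), (120, 123), (125, 124), (130, 122), (135, 125), (140, 125), (145, 123), (150, 128), (155, 125), (160, 124), (165, 140), (170, 138), (175, 103), (180, 109), (185, 103), (190, 102), (195, 105)]
244 [(250, 38, 38), (254, 35, 35), (258, 32, 28), (262, 29, 33), (266, 35, 34), (270, 33, 32), (274, 36, 37), (278, 33, 36), (282, 37, 33), (286, 42, 42), (290, 29, 31), (294, 29, 31), (298, 29, 29), (302, 34, 30), (306, 34, 33), (310, 25, 23), (314, 22, 19), (318, 31, 30)]
0 ......ooo....#..#..##..#.W#..##....W#W.##...ooo.............
6 ......oooo...#..#..##..#.W#..##....W#..#...oooo.............
12 ......oooo...#.....##..#..#..##........#...oooo.............
18 .......ooo.........##..#..#W.##.......##..Wooo..............
24 .......ooo.......#.##..#..#..#..#....W##...ooo..............
30 .......oooo..W#..#..#..#.W#W.#..#..#.W##..oooo..............
36 ........ooo...............................ooo...............
42 ........ooo..............................Wooo...............
48 ........ooooooooooooooooooooooooooooooooooooo...............
54 .........oooooooooooooooooooooooooooooooooooo...............
60 ............................................................
66 ............................................................
```

```bash
python3 - <<'E'
from h import *
from cell import bot
c=bot.camera("wrist");H=np.array([.9894,.1452,0]);e=np.cos(np.radians(50))*H+[0,0,np.sin(np.radians(50))]
for s in(-.021,-.028):print(s,proj(c,np.array([.578,-.0465,.0345])+s*e).round(1))
W,b=window();N=-np.sin(np.radians(50))*H+[0,0,np.cos(np.radians(50))];d=W-[.578,-.0465,.0345];t=-(d@N)/(b@N);print("dist",d@N,"miss",np.linalg.norm(d+t*b),"angle",np.degrees(np.arccos(-b@N)))
E
python3 -m handwheel '[{"fingers":0,"travel":[0,0,0],"turn":[0,0,0]},{"fingers":0,"travel":[0,0,0],"turn":[0,0,0]},{"fingers":0,"travel":[0,0,0],"turn":[0,0,0]},{"fingers":0,"travel":[0,0,0],"turn":[0,0,0]},{"fingers":0,"travel":[0,0,0],"turn":[0,0,0]},{"fingers":0,"travel":[0,0,0],"turn":[0,0,0]},{"fingers":0,"travel":[0,0,0],"turn":[0,0,0]},{"fingers":0,"travel":[0,0,0],"turn":[0,0,0]}]'|egrep 'clock|pos'
python3 -m handwheel '[{"fingers":0,"travel":[0,0,0],"turn":[0,0,0]},{"fingers":0,"travel":[0,0,0],"turn":[0,0,0]},{"fingers":0,"travel":[0,0,0],"turn":[0,0,0]},{"fingers":0,"travel":[0,0,0],"turn":[0,0,0]},{"fingers":0,"travel":[0,0,0],"turn":[0,0,0]},{"fingers":0,"travel":[0,0,0],"turn":[0,0,0]},{"fingers":0,"travel":[0,0,0],"turn":[0,0,0]},{"fingers":0,"travel":[0,0,0],"turn":[0,0,0]}]'|egrep 'clock|pos'
python3 -m handwheel '[{"fingers":0,"travel":[0,0,0],"turn":[0,0,0]},{"fingers":0,"travel":[0,0,0],"turn":[0,0,0]},{"fingers":0,"travel":[0,0,0],"turn":[0,0,0]},{"fingers":0,"travel":[0,0,0],"turn":[0,0,0]},{"fingers":0,"travel":[0,0,0],"turn":[0,0,0]},{"fingers":0,"travel":[0,0,0],"turn":[0,0,0]},{"fingers":0,"travel":[0,0,0],"turn":[0,0,0]},{"fingers":0,"travel":[0,0,0],"turn":[0,0,0]}]'|egrep 'clock|pos'
python3 -m handwheel '[{"fingers":0,"travel":[0,0,0],"turn":[0,0,0]},{"fingers":0,"travel":[0,0,0],"turn":[0,0,0]},{"fingers":0,"travel":[0,0,0],"turn":[0,0,0]},{"fingers":0,"travel":[0,0,0],"turn":[0,0,0]},{"fingers":0,"travel":[0,0,0],"turn":[0,0,0]},{"fingers":0,"travel":[0,0,0],"turn":[0,0,0]},{"fingers":0,"travel":[0,0,0],"turn":[0,0,0]},{"fingers":0,"travel":[0,0,0],"turn":[0,0,0]}]'|egrep 'clock|pos'
```

```text
-0.021 [280.   47.6]
-0.028 [280.   57.1]
dist 0.1002874902128803 miss 0.000802951668752302 angle 0.11574746878908873
clock: 56.77
tcp_pos: [0.4385, -0.0665, 0.0499]
clock: 57.43
tcp_pos: [0.4385, -0.0666, 0.05]
clock: 58.1
tcp_pos: [0.4385, -0.0666, 0.05]
clock: 58.77
tcp_pos: [0.4385, -0.0665, 0.05]
```

```bash
python3 -c "
from h import *
go((.5514,-.3594,.2303),tool(-26.8,15,True),N=10)"
python3 -m handwheel '[{"fingers":0,"travel":[0,0,20],"turn":[0,0,0]},{"fingers":0,"travel":[0,0,40],"turn":[0,0,0]},{"fingers":0,"travel":[0,0,40],"turn":[0,0,0]},{"fingers":0,"travel":[0,0,40],"turn":[0,0,0]},{"fingers":0,"travel":[0,0,40],"turn":[0,0,0]},{"fingers":0,"travel":[0,0,0],"turn":[0,0,0]}]'|egrep 'pos|fo|wid'
python3 -c "
from h import *
go((.5514,-.3594,.2303),tool(-26.8,15,True),N=10)"
```

```text
go [ 112.9 -292.9  180.3] [  3.1  20.  -34.7] N 10 per row [ 11.3 -29.3  18. ] [ 0.31  2.   -3.47] t 58.77 q [-17. -17. 130.   3.  62.  63.] F [-0.5  0.4 -2.2] w 33.7
tcp_pos: [0.4431, -0.0679, 0.2406]
ft_force: [1.8, -1.2, 0.1]
grip_width: 0.0337
grasp_force: 45.0
go [ 108.3 -291.5  -10.3] [  3.6  20.8 -34.8] N 10 per row [ 10.8 -29.2  -1. ] [ 0.36  2.08 -3.48] t 59.27 q [-17. -26. 118.   2.  82.  64.] F [ 1.8 -1.2  0.1] w 33.7
```

```bash
python3 -m handwheel '[{"fingers":0,"travel":[11,-20,0],"turn":[0.34,2,-3.48]},{"fingers":0,"travel":[11,-30,0],"turn":[0.34,2,-3.48]},{"fingers":0,"travel":[11,-32,0],"turn":[0.34,2,-3.48]},{"fingers":0,"travel":[11,-32,0],"turn":[0.34,2,-3.48]},{"fingers":0,"travel":[11,-32,0],"turn":[0.34,2,-3.48]},{"fingers":0,"travel":[11,-32,0],"turn":[0.34,2,-3.48]},{"fingers":0,"travel":[11,-32,0],"turn":[0.34,2,-3.48]},{"fingers":0,"travel":[11,-32,0],"turn":[0.34,2,-3.48]}]'|egrep 'pos|fo|wid'
python3 -m handwheel '[{"fingers":0,"travel":[11,-29,0],"turn":[0.34,2,-3.48]},{"fingers":0,"travel":[11,-20,0],"turn":[0.34,2,-3.48]},{"fingers":0,"travel":[0,0,0],"turn":[0,0,0]},{"fingers":0,"travel":[0,0,0],"turn":[0,0,0]},{"fingers":0,"travel":[0,0,0],"turn":[0,0,0]},{"fingers":0,"travel":[0,0,0],"turn":[0,0,0]}]'|egrep 'pos|fo|wid'
python3 - <<'E'
from h import *
from cell import bot
go((.5514,-.3594,.2303),tool(-26.8,15,True))
c=bot.camera("wrist");f=c["frame"].astype(int);a=np.radians(-26.8);H=np.array([np.cos(a),np.sin(a),0]);n=np.array([-H[1],H[0],0]);e=.866*H+[0,0,.5];L=np.array([.6648,-.4167,.168])
print([proj(c,L+i*.0225*e+j*.034*n).round(0) for i,j in((1,1),(1,-1),(-1,-1),(-1,1),(0,0))])
for y in range(0,120,5):print(y,"".join("#" if v.mean()<90 else("o" if v[0]-v[2]>40 else("W" if v.mean()>180 else ".")) for v in f[y,180:390:3]))
E
```

```text
tcp_pos: [0.5269, -0.3101, 0.2289]
ft_force: [0.5, 0.3, -1.9]
grip_width: 0.0337
grasp_force: 45.0
tcp_pos: [0.5484, -0.3566, 0.2303]
ft_force: [0.2, 0.3, -2.0]
grip_width: 0.0336
grasp_force: 45.0
go [ 3.  -2.8  0. ] [-0.3  0.1  0.1] N 1 per row [ 3.  -2.8  0. ] [-0.28  0.12  0.06] t 60.43 q [-37.  17.  80.  -2.  98.  80.] F [ 0.2  0.3 -2. ] w 33.6
[array([222., -34.]), array([343., -34.]), array([332.,  43.]), array([232.,  43.]), array([282.,   8.])]
0 ooooooooooooooWWWWW#WW##WW#WW#WW##WW#WW#WW##WW#WWWWWoooooooooooooooooo
5 ooooooooooooooWWWWW#WW##WW#WW#WW##WW#WW#WW##W..WWWWWoooooooooooooooooo
10 oooooooooooooo.WWWW.WW##WW#WW#WW##W..WW#W.##W.WWWWWooooooooooooooooooo
15 oooooooooooooooWWWW..W##WW#WW#WW##W..WW#W.#WW#WWWWWooooooooooooooooooo
20 oooooooooooooooWWWWW#W.#WW#WW#WW##W..W..W##WW#WWWWWooooooooooooooooooo
25 oooooooooooooooWWWWW#W.#WW#WW#WW##W.WW..W##WW#WWWWoooooooooooooooooooo
30 oooooooooooooooWWWWW#W.#.W#WW#WW##W.WW.WW##W..WWWWoooooooooooooooooooo
35 oooooooooooooooWWWWW#W.#.W#WW#WW##W#WW#WW##W.WWWWWoooooooooooooooooooo
40 ooooooooooooooooWWWWWWWWWWWWWWWWWWWWWWWWWWWWWWWWW
[... 435 characters left out ...]
oooooooooooooooooooooooooooooo
75 oooooooooooooooooooooooooooooooooooooooooooooooooooooooooooooooooooooo
80 oooooooooooooooooooooooooooooooooooooooooooooooooooooooooooooooooooooo
85 oooooooooooooooooooooooooooooooooooooooooooooooooooooooooooooooooooooo
90 oooooooooooooooooooooooooooooooooooooooooooooooooooooooooooooooooooooo
95 oooooooooooooooooooooooooooooooooooooooooooooooooooooooooooooooooooooo
100 ooooooooooooooooooooooooooooooooooooooooooooooooooooooooooooooooooooo.
105 oooooooooooooooooooooooooooooooooooooooooooooooooooooooooooooooooooooW
110 oooooooooooooooo###########.#######################ooooooooooooooooo.W
115 oooooooooooooooo########.###.#####.#####.##.#######oooooooooooooooo.WW
```

```bash
python3 -m handwheel '[{"fingers":0,"travel":[1.5,1,0],"turn":[0,0,0]},{"fingers":0,"travel":[0,0,0],"turn":[0,0,0]},{"fingers":0,"travel":[0,0,0],"turn":[0,0,0]},{"fingers":0,"travel":[0,0,0],"turn":[0,0,0]}]'|egrep 'pos|fo|wid'
python3 - <<'E'
from h import *
from cell import bot
L=np.array([.6635,-.4128,.168])
c=bot.camera("wrist");f=c["frame"].astype(int);a=np.radians(-26.8);H=np.array([np.cos(a),np.sin(a),0]);n=np.array([-H[1],H[0],0]);e=.866*H+[0,0,.5]
print([proj(c,L+i*.0225*e+j*.034*n).round(1) for i,j in((-1,-1),(-1,1))])
for x in(245,280,315):
    col=f[0:80,x];print(x,"lower edge",max(y for y in range(80) if col[y].min()>150))
for y in(30,42):
    w=np.where((f[y,:,0]-f[y,:,2]<30)&(f[y].mean(1)>150))[0];print(y,w[w>200].min(),w[w<350].max())
W,b=window();N=-.5*H+[0,0,.866];d=W-L;t=-(d@N)/(b@N);print("dist",d@N,"miss",np.linalg.norm(d+t*b),"angle",np.degrees(np.arccos(min(1,-b@N))))
E
```

```text
tcp_pos: [0.55, -0.3562, 0.2304]
ft_force: [0.4, -0.5, -2.1]
grip_width: 0.0338
grasp_force: 45.0
[array([329.2,  49.8]), array([230.1,  49.9])]
245 lower edge 49
280 lower edge 50
315 lower edge 51
30 227 330
42 228 328
dist 0.09973416073567988 miss 0.000709576326932335 angle 0.42820907328641566
```

The prediction and the picture agree: 99.7 mm away, under 1 mm off the middle, 0.4° off square. Holding still.

```bash
python3 -m handwheel '[{"fingers":0,"travel":[0,0,0],"turn":[0,0,0]},{"fingers":0,"travel":[0,0,0],"turn":[0,0,0]},{"fingers":0,"travel":[0,0,0],"turn":[0,0,0]},{"fingers":0,"travel":[0,0,0],"turn":[0,0,0]},{"fingers":0,"travel":[0,0,0],"turn":[0,0,0]},{"fingers":0,"travel":[0,0,0],"turn":[0,0,0]},{"fingers":0,"travel":[0,0,0],"turn":[0,0,0]},{"fingers":0,"travel":[0,0,0],"turn":[0,0,0]}]'|egrep 'clock|pos'
python3 -m handwheel '[{"fingers":0,"travel":[0,0,0],"turn":[0,0,0]},{"fingers":0,"travel":[0,0,0],"turn":[0,0,0]},{"fingers":0,"travel":[0,0,0],"turn":[0,0,0]},{"fingers":0,"travel":[0,0,0],"turn":[0,0,0]},{"fingers":0,"travel":[0,0,0],"turn":[0,0,0]},{"fingers":0,"travel":[0,0,0],"turn":[0,0,0]},{"fingers":0,"travel":[0,0,0],"turn":[0,0,0]},{"fingers":0,"travel":[0,0,0],"turn":[0,0,0]}]'|egrep 'clock|pos'
python3 -m handwheel '[{"fingers":0,"travel":[0,0,0],"turn":[0,0,0]},{"fingers":0,"travel":[0,0,0],"turn":[0,0,0]},{"fingers":0,"travel":[0,0,0],"turn":[0,0,0]},{"fingers":0,"travel":[0,0,0],"turn":[0,0,0]},{"fingers":0,"travel":[0,0,0],"turn":[0,0,0]},{"fingers":0,"travel":[0,0,0],"turn":[0,0,0]},{"fingers":0,"travel":[0,0,0],"turn":[0,0,0]},{"fingers":0,"travel":[0,0,0],"turn":[0,0,0]}]'|egrep 'clock|pos'
python3 -m handwheel '[{"fingers":0,"travel":[0,0,0],"turn":[0,0,0]},{"fingers":0,"travel":[0,0,0],"turn":[0,0,0]},{"fingers":0,"travel":[0,0,0],"turn":[0,0,0]},{"fingers":0,"travel":[0,0,0],"turn":[0,0,0]},{"fingers":0,"travel":[0,0,0],"turn":[0,0,0]},{"fingers":0,"travel":[0,0,0],"turn":[0,0,0]},{"fingers":0,"travel":[0,0,0],"turn":[0,0,0]},{"fingers":0,"travel":[0,0,0],"turn":[0,0,0]}]'|egrep 'clock|pos'
python3 -c "
from h import *
go((.4395,-.2962,.06),tool(4.6,0,True))"
```

```text
clock: 61.53
tcp_pos: [0.5501, -0.3566, 0.2299]
clock: 62.2
tcp_pos: [0.55, -0.3566, 0.23]
clock: 62.87
tcp_pos: [0.55, -0.3566, 0.23]
clock: 63.53
tcp_pos: [0.55, -0.3566, 0.2299]
go [-110.5   60.4 -169.9] [ -3.2 -14.9  31.3] N 6 per row [-18.4  10.1 -28.3] [-0.54 -2.48  5.22] t 63.53 q [-37.  17.  80.  -2.  98.  80.] F [-0.1 -0.2 -1.2] w 33.8
```

```bash
python3 -m handwheel '[{"fingers":0,"travel":[-20,10,5],"turn":[-0.5,-2.2,4.5]},{"fingers":0,"travel":[-30,14,0],"turn":[-0.5,-2.2,4.5]},{"fingers":0,"travel":[-30,14,-10],"turn":[-0.5,-2.2,4.5]},{"fingers":0,"travel":[-19,12,-25],"turn":[-0.5,-2.2,4.5]},{"fingers":0,"travel":[-10,10,-35],"turn":[-0.5,-2.2,4.5]},{"fingers":0,"travel":[0,0,-38],"turn":[-0.4,-2,4.5]},{"fingers":0,"travel":[0,0,-38],"turn":[-0.3,-1.9,4.3]},{"fingers":0,"travel":[0,0,-29],"turn":[0,0,0]}]'|egrep 'pos|fo|wid'
python3 -m handwheel '[{"fingers":0,"travel":[0,0,0],"turn":[0,0,0]},{"fingers":0,"travel":[0,0,0],"turn":[0,0,0]},{"fingers":0,"travel":[0,0,0],"turn":[0,0,0]},{"fingers":0,"travel":[0,0,0],"turn":[0,0,0]}]'|egrep 'pos|fo|wid'
python3 -c "
from h import *
go((.4407,-.2965,-.0138),tool(4.6,0,True))"
```

```text
tcp_pos: [0.4387, -0.295, 0.0573]
ft_force: [-0.1, -1.2, -2.0]
grip_width: 0.0338
grasp_force: 45.0
tcp_pos: [0.4432, -0.2983, 0.0633]
ft_force: [0.2, -0.9, -2.3]
grip_width: 0.0336
grasp_force: 45.0
go [ -2.5   1.8 -77.1] [0.1 0.3 0. ] N 2 per row [ -1.3   0.9 -38.5] [0.03 0.13 0.01] t 64.53 q [-40.  -1. 116.   0.  66.  46.] F [ 0.2 -0.9 -2.3] w 33.6
```

```bash
python3 -m handwheel '[{"fingers":0,"travel":[-2,1.5,-25],"turn":[0,0.3,0]},{"fingers":0,"travel":[0,0,-20],"turn":[0,0,0]},{"fingers":0,"travel":[0,0,-15],"turn":[0,0,0]},{"fingers":0,"travel":[0,0,-8],"turn":[0,0,0]},{"fingers":0,"travel":[0,0,-4],"turn":[0,0,0]},{"fingers":0,"travel":[0,0,0],"turn":[0,0,0]},{"fingers":0,"travel":[0,0,0],"turn":[0,0,0]},{"fingers":0,"travel":[0,0,0],"turn":[0,0,0]}]'|egrep 'pos|fo|wid'
python3 -c "
from h import *
go((.4407,-.2965,-.0138),tool(4.6,0,True))"
```

```text
tcp_pos: [0.4402, -0.296, -0.0104]
ft_force: [0.6, 0.5, -1.0]
grip_width: 0.0334
grasp_force: 45.0
go [ 0.5 -0.5 -3.4] [-0.  -0.1  0. ] N 1 per row [ 0.5 -0.5 -3.4] [-0.03 -0.14  0.01] t 65.2 q [-40.   4. 118.  -0.  58.  46.] F [ 0.6  0.5 -1. ] w 33.4
```

```bash
python3 -m handwheel '[{"fingers":0,"travel":[0,0,-1.5],"turn":[0,0,0]},{"fingers":0,"travel":[0,0,-1.5],"turn":[0,0,0]},{"fingers":0,"travel":[0,0,0],"turn":[0,0,0]},{"fingers":0,"travel":[0,0,0],"turn":[0,0,0]}]'|egrep 'pos|fo|wid'
python3 -m handwheel '[{"fingers":60,"travel":[0,0,0],"turn":[0,0,0]},{"fingers":60,"travel":[0,0,0],"turn":[0,0,0]},{"fingers":60,"travel":[0,0,0],"turn":[0,0,0]},{"fingers":60,"travel":[0,0,0],"turn":[0,0,0]},{"fingers":60,"travel":[0,0,0],"turn":[0,0,0]},{"fingers":60,"travel":[0,0,0],"turn":[0,0,0]},{"fingers":60,"travel":[0,0,20],"turn":[0,0,0]},{"fingers":60,"travel":[0,0,30],"turn":[0,0,0]}]'|egrep 'pos|fo|wid'
python3 -m handwheel '[{"fingers":60,"travel":[0,0,38],"turn":[0,0,0]},{"fingers":60,"travel":[0,0,38],"turn":[0,0,0]},{"fingers":60,"travel":[0,0,38],"turn":[0,0,0]},{"fingers":60,"travel":[-30,20,20],"turn":[0,0,0]},{"fingers":60,"travel":[-30,30,0],"turn":[0,0,0]},{"fingers":60,"travel":[-30,40,0],"turn":[0,0,0]},{"fingers":60,"travel":[0,40,0],"turn":[0,0,0]},{"fingers":60,"travel":[0,40,0],"turn":[0,0,0]}]'|egrep 'pos|fo|wid'
python3 - <<'E'
from h import *
from cell import bot
import pickle
d={n:bot.camera(n) for n in("top","side")};pickle.dump(d,open("s7.pkl","wb"))
a=pickle.load(open("a.pkl","rb"));o=pickle.load(open("s5.pkl","rb"));o6=pickle.load(open("s6.pkl","rb"))["side"]
for q in(a,d):
    D,P=scanpad(q["top"])
    for cn,z in((D,.042),(P,.008)):
        r=cv2.minAreaRect(np.array([onz(q["top"],p,z)[:2]*1000 for p in cn[:,0].astype(float)],np.float32));print(np.round(r[0],1),np.round(r[1],1),round(r[2],1))
# rack region against picture after last righting (5 upright) and against the leaning one; whole bench left part against start
df=lambda A,B,b:np.abs(A[b[1]:b[3],b[0]:b[2]].astype(int)-B[b[1]:b[3],b[0]:b[2]]).mean().round(1)
b=(238,145,272,225);print("rack vs upright",df(d["side"]["frame"],o6["frame"],b),"vs leaning",df(d["side"]["frame"],o["frame"],b))
for n,b,w in(("side",(208,150,235,185),"tin"),("side",(190,230,222,272),"glue"),("side",(218,332,258,366),"tape"),("side",(268,280,400,420),"lookalikes")):print(w,df(d[n]["frame"],a[n]["frame"],b))
E
```

```text
tcp_pos: [0.4398, -0.2958, -0.0138]
ft_force: [-1.3, 1.0, 4.5]
grip_width: 0.0339
grasp_force: 45.0
tcp_pos: [0.4363, -0.2929, 0.0318]
ft_force: [0.2, 0.3, -0.3]
grip_width: 0.0599
grasp_force: 0.0
tcp_pos: [0.3534, -0.1314, 0.169]
ft_force: [1.0, 0.6, 0.3]
grip_width: 0.0597
grasp_force: 0.0
[ 432.6 -292.2] [158.2  40.5] 4.8
[ 428.7 -298. ] [198.  119.9] 9.3
[ 330.5 -323.9] [101.6 198.3] 18.2
[ 428.8 -232. ] [ 53.5 204.1] 76.2
rack vs upright 19.0 vs leaning 25.4
tin 4.5
glue 4.2
tape 5.2
lookalikes 6.1
```

```bash
python3 -m handwheel '[{"fingers":60,"travel":[0,30,10],"turn":[0,0,0]},{"fingers":60,"travel":[0,40,10],"turn":[0,0,0]},{"fingers":60,"travel":[0,40,10],"turn":[0,0,0]},{"fingers":60,"travel":[0,40,10],"turn":[0,0,0]},{"fingers":60,"travel":[0,40,10],"turn":[0,0,0]},{"fingers":60,"travel":[0,40,0],"turn":[0,0,0]},{"fingers":60,"travel":[0,40,0],"turn":[0,0,0]},{"fingers":60,"travel":[0,40,0],"turn":[0,0,0]}]'|egrep 'pos'
python3 -m handwheel '[{"fingers":60,"travel":[0,40,0],"turn":[0,0,0]},{"fingers":60,"travel":[0,40,0],"turn":[0,0,0]},{"fingers":60,"travel":[0,40,0],"turn":[0,0,0]},{"fingers":60,"travel":[0,40,0],"turn":[0,0,0]},{"fingers":60,"travel":[0,20,0],"turn":[0,0,0]},{"fingers":60,"travel":[0,0,0],"turn":[0,0,0]},{"fingers":60,"travel":[0,0,0],"turn":[0,0,0]},{"fingers":60,"travel":[0,0,0],"turn":[0,0,0]}]'|egrep 'pos|clock'
python3 - <<'E'
from h import *
from cell import bot
import pickle
d={n:bot.camera(n) for n in("top","side")};pickle.dump(d,open("s8.pkl","wb"))
a=pickle.load(open("a.pkl","rb"))
for q in(a,d):
  for nm,box in(("top",(380,195,450,290)),("side",(285,140,360,180))):
    D,P=scanpad(q[nm],box)
    for cn,z in((D,.042),(P,.008)):
        r=cv2.minAreaRect(np.array([onz(q[nm],p,z)[:2]*1000 for p in cn[:,0].astype(float)],np.float32));print(nm,np.round(r[0],1),np.round(r[1],1),round(r[2],1))
# batten tops: bright pine end faces projected at z=.13; compare lit end-grain profile per pocket in top view
n=np.array([-.145,.989,0]);T=d["top"]["frame"].astype(int);S=d["side"]["frame"].astype(int)
for i in range(5):
    C=np.array([.6375,-.037,.13])+(i-2)*.056*n
    for nm,F in(("top",T),("side",S)):
        u,v=proj(d[nm],C).round().astype(int);print(i,nm,(int(u),int(v)),F[v-1:v+2,u-9:u+10].mean((0,2)).astype(int))
E
```

```text
tcp_pos: [0.3548, 0.1795, 0.2195]
clock: 68.3
tcp_pos: [0.3549, 0.357, 0.2186]
top [ 432.6 -292.2] [158.2  40.5] 4.8
top [ 428.7 -298. ] [198.  119.9] 9.3
side [ 420.8 -269. ] [140.5  69.3] 5.8
side [ 427.2 -292.3] [197.7 128.4] 9.6
top [ 433.5 -292.1] [156.5  39.6] 4.9
top [ 429.2 -297.9] [198.3 119.9] 9.5
side [ 420.9 -269. ] [140.8  69.3] 5.8
side [ 402.7 -280. ] [244.8 194.8] 5.7
0 top (369, 163) [162 160 155 133  87  55  90 148 151 151 147 143 147 151 157 161 154 152
 152]
0 side (251, 151) [115 100 102 102  99  99  96 161 156 148 147 150 154 122  63  66  65  65
  56]
1 top (351, 166) [158 157 152 136  87  47  48  92 147 147 146 147 146 149 153 151 141  96
  75]
1 side (251, 161) [161 162 163 164 163 168 178 168 167 164 162 165 168  68 154 164 164 165
 163]
2 top (332, 168) [161 160 158 152 136  88  52  92 146 151 147 147 147 150 152 151 159 154
 124]
2 side (251, 171) [174 177 177 176 179 139 136 162 160 153 155 158 166  74  81 102 177 172
 167]
3 top (314, 171) [153 144 144 140 123  68  86 146 149 148 147 148 151 156 150 152 150 147
 129]
3 side (251, 182) [181 180 175 178 180 144  83 161 156 152 150 153 157 166 114 123 166 172
 168]
4 top (295, 173) [158 154 151 147 141 108  88 148 151 148 144 147 150 150 134 150 150 151
 150]
4 side (251, 194) [182 178 177 178 172 157 160 160 155 158 156 161 162  87  92 147 163 167
 169]
```

The scanner is back within 1 mm and 0.1° of where it first lay. All five batten tops are where upright battens should be. Handing in.

```bash
python3 -c "
from cell import bot
print(bot.close_job())"
```

```text
the job is handed in; nothing more can be done
None
```

Job handed in at about 68 s: all five battens stand upright in the rack, the tag and then the roof label were each scanned for over two seconds, the scanner lies back on its pad within 1 mm of where it started, the glue jar, tin and tape measure were left alone, but I viewed 15 pictures against the limit of 14.

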